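# Switch on a train controller and stand it in its charging pocket

### The job

Get the black hand controller ready for the running session: lay it face up on the sloping stand with its tail against the ledge, let go of it, and there slide its recessed power switch fully on. Then take it up again and stand it upright, tail down and fully home, in the charging pocket, and let go; leave the wagons, the mug and the card box where they are.

Things in the scene. Friction and masses are not known exactly. Their poses are not given: they have to be found in the camera images.
- controller: Black hand-held wireless train controller, a box 150 mm long, 56 mm wide, 36 mm thick, about 0.25 kg, loose, at first lying on its back on the desk. Origin: centre of its back. x runs along its length from tail to head, y across its width, z out of its face (face plane z = 36 mm). On the face a greenish display near the head, dial and keys near the tail (flush), the switch slot between.
- switch_slot (a point): Centre of the mouth of the switch slot in the controller's face, at x = 2.25, y = 0, z = 36 mm of the controller. The slot is 28 mm wide (y), 58.5 mm long (x from -27 to +31.5 mm) and 10 mm deep.
- switch (a joint): Grey power slide switch in the slot, in m: 0 off (thumb piece centred at controller x = -6 mm), 0.016 fully on, at its stop (x = -22 mm). It slides towards the tail with about 2.5 N of friction, stays where left and starts at 0 to 2 mm. When off, the slot is empty for 32 mm on its head side: room for one fingertip to go in and push it.
- switch_thumb (a point): Centre of the top of the switch's thumb piece, a block 10 mm long (controller x), 24 mm wide, 9 mm tall, its top 1 mm below the face; moves with the switch.
- controller_tail (a point): Centre of the controller's tail end (x = -75 mm, mid width, mid thickness z = 18 mm).
- controller_head (a point): Centre of the controller's head end (x = +75 mm, mid width, mid thickness).
- stand: Fixed aluminium sloping stand: foot 150 x 84 x 10 mm; a plate 42 mm wide, 118 mm long, sloping 35 degrees from horizontal, rising along the stand's +x (away from the robot). At its low end a ledge 60 mm wide stands 16 mm above the plate, square to it. Origin: centre of the foot's underside, z up. The controller is wider than the plate and its head end stands out 32 mm beyond the plate's top.
- stand_bed (a point): Point on the plate's surface, mid width, 75 mm up the slope from the ledge: here the origin of the controller lies when it rests on the stand, back on the plate, tail against the ledge, head up, face up. Its axes are those of the stand, not tilted.
- stand_top (a point): Where the centre of the controller's head end then is.
- dock: Grey upright charging pocket, fixed to the desk: foot 100 x 100 x 8 mm, on it a rectangular pocket open at the top, inside 41 mm (along dock x) by 61 mm (along dock y), walls 8 mm thick up to 46 mm height, above them a lip flared outwards at 45 degrees up to 54 mm. The controller stands in it on its tail, width along dock y. Origin: centre of the underside, z up.
- dock_floor (a point): Centre of the pocket's floor, 8 mm above the desk: the controller's tail end rests here.
- hopper_a: A black model hopper wagon, a bystander to be left alone; origin at the centre of its underside. 120 x 34 x 43 mm.
- hopper_b: A second black model hopper wagon, a bystander to be left alone; origin at the centre of its underside. 120 x 34 x 43 mm.
- mug: The white mug, a bystander to be left alone; origin at the centre of its underside. 80 mm across, 95 mm tall.
- card_box: The open cardboard card box, a bystander to be left alone; origin at the centre of its underside. 100 x 200 x 66 mm.
Mind the look-alikes: they are no part of the job. Leave any white look-alike of the controller alone. What is shaped like the stand but blue is not meant.

How it is judged:
On the way, in this order (a step that is already met when the one before it is completed fails the run):
1. the controller lies face up on the sloping stand, tail against the ledge, let go, its switch still off (distance between controller and stand_bed below 0.015 m and distance between controller_head and stand_top below 0.025 m and angle between controller's own z axis and vertical below 0.75 rad and contact force between the fingers and controller below 0.05 N and linear speed of controller below 0.02 m/s and value of joint switch below 0.005 m), for 0.2 s.
2. the switch is slid fully on while the controller lies on the stand (distance between controller and stand_bed below 0.015 m and distance between controller_head and stand_top below 0.025 m and angle between controller's own z axis and vertical below 0.75 rad and value of joint switch above 0.0135 m), for 0.2 s.
At the end, for the whole second after the job is handed in: The controller stands on its tail in the charging pocket, tail end within 9 mm of the middle of its floor, leaning less than 30 mm over its length, head up, switch on (more than 13.5 of 16 mm), released and at rest (distance between controller_tail and dock_floor below 0.009 m and horizontal distance between controller_head and controller_tail below 0.03 m and z of controller_head in the frame of dock_floor above 0.12 m and value of joint switch above 0.0135 m and contact force between the fingers and controller below 0.05 N and linear speed of controller below 0.02 m/s); the robot touches nothing.
It fails at once if a black model hopper wagon is shoved (more than 30 mm) (distance of hopper_a from where it was at the start of the episode above 0.03 m).
It fails at once if a second black model hopper wagon is shoved (more than 30 mm) (distance of hopper_b from where it was at the start of the episode above 0.03 m).
It fails at once if the white mug is shoved (more than 30 mm) (distance of mug from where it was at the start of the episode above 0.03 m).
It fails at once if the open cardboard card box is shoved (more than 30 mm) (distance of card_box from where it was at the start of the episode above 0.03 m).
It also fails if it takes over 72 s, if anything falls off the work surface, if the arm or the gripper's body presses on something with over 40 N, if the wrist force passes 120 N, or if a joint passes its speed limit or range.

### The arm

A 6-joint arm with a two-finger parallel gripper is mounted at the origin on the work surface. World frame = base frame: x ahead of the robot, y to its left, z up, the work surface at z = 0. Lengths are in m, angles in rad, forces in N, time in s.
With the tool pointing down it reaches from about 0.4 to 0.925 m from the base axis. Payload 12.5 kg.
Tool frame: the origin (TCP) lies at the very end of the fingers, on their centre line; the grasp point (between the pads) lies 19 mm behind it; z points along the fingers, y is the line along which they close (so a half turn about z gives the same grasp; the last joint's range is limited). The gripper opens to 95 mm and grips with 3 to 60 N. Pads are 20 mm wide; open, the fingers measure 119 mm over their backs; the gripper's body (75 mm by 180 mm) begins 59 mm behind the grasp point.
Start: joints at [-1.361, 0.491, 1.559, -0, 1.092, -0.106], TCP at [0.194, -0.594, 0.215] pointing down, gripper open.
Joint ranges: [-3.1, 3.1], [-0.84, 2.19], [0.05, 2.79], [-1.13, 4.28], [0.06, 2.93], [-2.69, 2.69]. Speed limits (rad/s): [2.22, 2.22, 2.79, 3.14, 3.14, 3.14].

### API

Orientations are given as [roll, pitch, yaw] about the fixed x, y, z axes, in that order (R = Rz(yaw) Ry(pitch) Rx(roll)).
In Python, from workcell import * gives the robot as it stands. The module is installed in compiled form; this text tells all that it offers.
- The arm moves only by the tool step_arm, never from a script. Its argument "commands" is a list of rows, each an object with "travel": the shift along the world's x, y, z in m, a list of three; "twist": the turn, a rotation vector about the world's x, y, z in degrees, a list of three; "grip": the finger opening in m, from 0 to 0.0951. A call has exactly 10 rows; each row shifts and turns the commanded pose from where the row before left it; what a row does not reach is not made up. A row lasts 1/10 s, in which the tool goes at most 50 mm and 8.59 degrees, less where a joint would pass 70% of its speed; a pose out of reach is approached as far as the arm can. A call with a gripper value outside its range is refused whole. The fingers move at their own pace and stop on an object; "squeeze" is the grip in N (left out, the last holds). Time passes only in rows, so rows that do not move let the fingers close, or fill a call up. It gives the time, the measured TCP pose, the force, the opening and the grip force at its end, in the units of the state.
- observe(): the state, without advancing time (a new reading comes with each control period).
- read_camera(name): name is "scene" or "top" or "wrist"; returns a dict with "img" (400x640x3 uint8, blue, green, red), "range_z" (400x640 float32, m along the optical axis (not along the pixel's ray), 0 where there is no reading), "K" (3x3 intrinsics, pixels), "R" (3x3) and "t" (3): a world point X has camera coordinates R X + t; the wrist camera has in their place "mount" (4x4, takes a point from camera to tool coordinates, whose origin is the TCP and whose axes are the flange's). Camera axes: x right, y down, z forward; pixel columns grow to the right and rows downward; lengths in m; the calibration is good to about 2 mm. The wrist camera is an equidistant fisheye: a pixel r from the principal point sees the ray r / f radians off the axis. A picture is of the moment at which its call begins: read the wrist's pose just before it.
- close_job(): hands the job in; it is judged then, once.
The state is a dict: "t": time; "joints": joint angles; "dq": joint speeds; "tau": joint torques, N m; "tool_pos": TCP position; "tool_rot": TCP orientation; "wrist_force": force on the tool from outside, world axes, zero at the start; "moment": the same for the moment, N m; "finger_gap": finger opening in m; "gripper_force": force on a finger pad.
Only numpy, scipy, OpenCV 4.12 (cv2) and the standard library are available. Lean on these libraries where they do the work, as an engineer would, in place of code of your own. Each camera call takes 0.05 s, during which the arm holds its last target. There are 200 camera calls.

## Working session

There is one attempt and no reset: what is moved stays moved. The work goes in short steps, Python scripts to look and compute and a tool call to move; the robot and the scene stay as the last step left them, time stands still between calls to the robot, and variables do not carry over. Pictures are saved under pics/ and viewed, at most 10 in all, crops included, and the job is handed in when it is done.

Besides the shell and the picture viewer there is one more tool, called after "Request:" by a JSON object that holds its "api" and its "payload". step_arm: Moves the arm, as the interface text tells. Its arguments: {"type":"object","properties":{"commands":{"type":"array"},"squeeze":{"type":"number"}},"required":["commands"]}

```bash
mkdir -p pics; cat > h.py <<'E'
from workcell import *
import numpy as np, cv2, pickle
from scipy.spatial.transform import Rotation as Ro
def cloud(c):
    z=c["range_z"]; K=c["K"]; v,u=np.mgrid[0:400,0:640]
    p=np.stack([(u-K[0,2])/K[0,0]*z,(v-K[1,2])/K[1,1]*z,z],-1)
    return (p-c["t"])@c["R"]
E
python3 - <<'E'
from h import *
for n in ("scene","top"):
    c=read_camera(n); pickle.dump(c,open(n+".pkl","wb")); cv2.imwrite(f"pics/{n}0.png",c["img"])
    print(n,c["K"].round(1).tolist(),(-c["R"].T@c["t"]).round(3))
s=observe(); print(s)
E
```

```text
scene [[385.3, 0.0, 318.9], [0.0, 385.3, 201.0], [0.0, 0.0, 1.0]] [1.25  0.816 1.095]
top [[428.3, 0.0, 325.3], [0.0, 428.3, 202.2], [0.0, 0.0, 1.0]] [0.38  0.19  1.585]
{'t': 0.1, 'joints': array([-1.36058154e+00,  4.91490145e-01,  1.55936460e+00, -5.89357327e-06,
        1.09171267e+00, -1.05580782e-01]), 'dq': array([ 1.90479962e-03, -1.19085850e-03, -1.32950668e-03,  6.52432806e-04,
       -1.12231132e-03,  2.66493819e-05]), 'tau': array([ 2.88742791e-03, -6.13624549e+01, -2.58604163e+01,  6.94373692e-02,
        4.70165885e-02, -5.58158524e-05]), 'tool_pos': array([ 0.1940963 , -0.59387993,  0.2141341 ]), 'tool_rot': array([-3.14062276e+00, -9.75271558e-05,  3.15798246e-01]), 'wrist_force': array([-0.64897983,  0.3083512 ,  0.25784359]), 'moment': array([ 0.01199777, -0.01682274, -0.01396609]), 'gripper_force': 0.0, 'finger_gap': 0.09507230791741805}
```

View pics/top0.png

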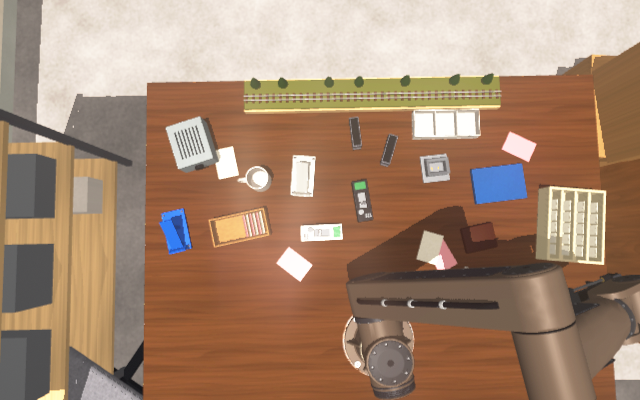

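View pics/scene0.png

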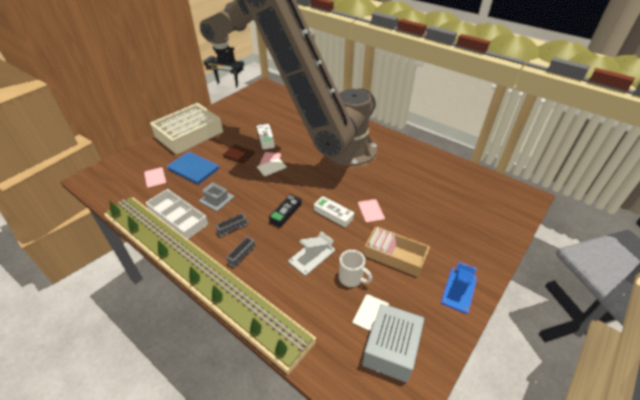

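Top view: the black items are (362,200), (355,132) and (389,150). Only (362,200) has a green display (at 358,186) and a dial, so it is the controller; the other two are hoppers. The item at (321,233) is the white look-alike. The aluminium stand is at (303,175), the blue decoy at (176,231) and the dock at (435,167). I'll confirm with a crop and measure.

```bash
python3 - <<'E'
from h import *
c=pickle.load(open("top.pkl","rb")); P=cloud(c); im=c["img"]
cv2.imwrite("pics/crop1.png",cv2.resize(im[110:250,270:470],None,fx=4,fy=4,interpolation=cv2.INTER_CUBIC))
def rect(m,name):
    q=P[m]; r=cv2.minAreaRect(q[:,:2].astype(np.float32)); print(name,m.sum(),np.round(r[0],4),np.round(r[1],4),round(r[2],1),"z",np.percentile(q[:,2],[5,50,95]).round(4))
v,u=np.mgrid[0:400,0:640]
def box(a,b,x,y): return (u>=a)&(u<b)&(v>=x)&(v<y)
Z=P[...,2]
m=box(345,378,174,226)&(Z>.028)&(Z<.045);rect(m,"controller face")
hsv=cv2.cvtColor(im,cv2.COLOR_BGR2HSV)
g=m&(hsv[...,1]>120)&(hsv[...,2]>60)&(hsv[...,0]>40)&(hsv[...,0]<85);rect(g,"display")
d=box(412,458,148,188)
rect(d&(Z>.004)&(Z<.02),"dock foot"); rect(d&(Z>.045)&(Z<.06),"dock lip")
s=box(283,322,150,202)
rect(s&(Z>.006)&(Z<.014),"stand foot"); rect(s&(Z>.018),"plate+ledge")
q=P[s&(Z>.018)]
# plane fit
k=q[:,2]>.03
A=np.c_[q[k][:,:2],np.ones(k.sum())]; w=np.linalg.lstsq(A,q[k][:,2],rcond=None)[0]; e=np.abs(A@w-q[k][:,2])
kk=e<.004; w=np.linalg.lstsq(A[kk],q[k][kk][:,2],rcond=None)[0]
print("plane",w.round(3),"slope",np.degrees(np.arctan(np.hypot(*w[:2]))).round(1),"dir",np.degrees(np.arctan2(w[1],w[0])).round(1),kk.sum(),k.sum())
pl=q[k][kk]; rect0=cv2.minAreaRect(pl[:,:2].astype(np.float32));print(rect0,pl[:,2].min(),pl[:,2].max())
for n,b in dict(ha=(347,364,113,152),hb=(378,400,132,168),mug=(237,275,162,195)).items(): rect(box(*b)&(Z>.015),n)
E
```

```text
controller face 557 [0.507  0.0454] [0.15   0.0564] 7.9 z [0.0294 0.0359 0.0419]Traceback (most recent call last):
  File "<stdin>", line 11, in <module>
  File "<stdin>", line 5, in rect
    return _quantile_unchecked(
        a, q, axis, out, overwrite_input, method, keepdims, weights)
    return _ureduce(a,
                    func=_quantile_ureduce_func,
    ...<5 lines>...
                    overwrite_input=overwrite_input,
                    method=method)
    r = func(a, **kwargs)
    result = _quantile(arr,
                       quantiles=q,
    ...<2 lines>...
                       out=out,
                       weights=wgt)
    slices_having_nans = np.isnan(arr[-1, ...])
                                  ~~~^^^^^^^^^
IndexError: index -1 is out of bounds for axis 0 with size 0
```

View pics/crop1.png

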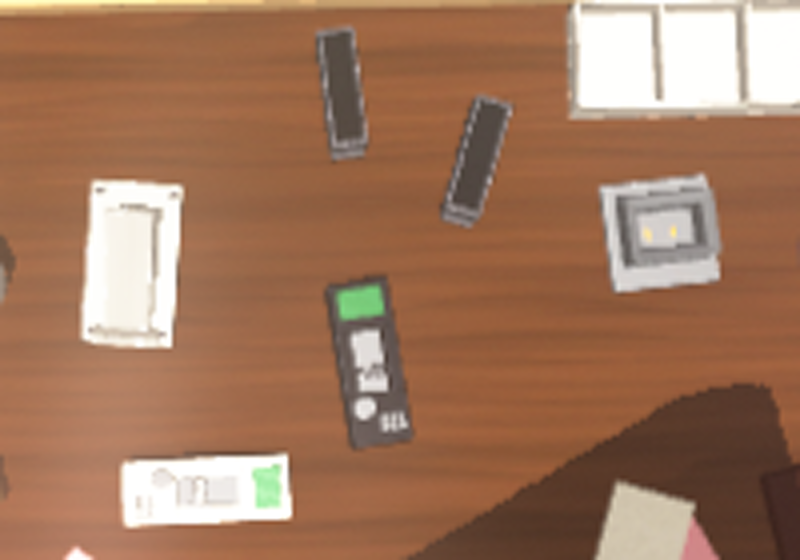

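The crop confirms it. The controller is at crop (370,360), with its display and head towards +x. The stand is at (132,265) with its ledge at the near end, and the dock is at (662,232).

```bash
python3 - <<'E'
from h import *
c=pickle.load(open("top.pkl","rb")); P=cloud(c); im=c["img"]
def rect(m,name):
    q=P[m]
    if len(q)<5: print(name,len(q)); return
    r=cv2.minAreaRect(q[:,:2].astype(np.float32)); print(name,m.sum(),np.round(r[0],4),np.round(r[1],4),round(r[2],1),"z",np.percentile(q[:,2],[5,50,95]).round(4))
v,u=np.mgrid[0:400,0:640]
def box(a,b,x,y): return (u>=a)&(u<b)&(v>=x)&(v<y)
Z=P[...,2]
d=box(412,458,148,188)
rect(d&(Z>.004)&(Z<.02),"dock foot"); rect(d&(Z>.042)&(Z<.065),"dock lip")
s=box(283,322,150,202)
rect(s&(Z>.005)&(Z<.015),"stand foot"); rect(s&(Z>.005),"stand all")
q=P[s&(Z>.025)]
A=np.c_[q[:,:2],np.ones(len(q))]; k=np.ones(len(q),bool)
for _ in range(6): w=np.linalg.lstsq(A[k],q[k][:,2],rcond=None)[0]; k=np.abs(A@w-q[:,2])<.004
print("plane",w.round(3),"slope",np.degrees(np.arctan(np.hypot(*w[:2]))).round(1),"dir",np.degrees(np.arctan2(w[1],w[0])).round(1),k.sum(),len(q))
pl=q[k]; r=cv2.minAreaRect(pl[:,:2].astype(np.float32));print(r,pl[:,2].min(),pl[:,2].max())
S=box(297,306,155,200); 
for row in range(155,200,2):
  print(row, P[row,304].round(3), P[row,292].round(3))
for n,b in dict(ha=(347,364,113,152),hb=(378,400,132,168),mug=(237,275,162,195)).items(): rect(box(*b)&(Z>.015),n)
E
```

```text
dock foot 605 [ 0.6272 -0.2304] [0.1695 0.1478] 88.7 z [0.0043 0.0076 0.0152]
dock lip 197 [ 0.6247 -0.2305] [0.0606 0.0822] 5.8 z [0.0443 0.0514 0.0582]
stand foot 502 [0.6077 0.264 ] [0.1417 0.1912] 88.9 z [0.0053 0.0092 0.0141]
stand all 987 [0.5422 0.2615] [0.3251 0.1407] 0.5 z [0.0057 0.0145 0.0953]
plane [-1.723 -5.459  2.515] slope 80.1 dir -107.5 11 441
((0.5848903059959412, 0.26443785429000854), (0.003379402682185173, 0.11535096168518066), 67.66178131103516) 0.03494673759237167 0.09817847056765112
155 [ 0.686  0.255 -0.002] [0.686 0.3   0.003]
157 [0.676 0.255 0.007] [0.679 0.3   0.   ]
159 [0.667 0.255 0.017] [0.671 0.3   0.002]
161 [0.661 0.255 0.007] [ 0.664  0.301 -0.002]
163 [0.637 0.252 0.103] [ 0.657  0.301 -0.005]
165 [0.63  0.252 0.101] [ 0.649  0.301 -0.002]
167 [0.625 0.252 0.089] [0.64  0.301 0.003]
169 [0.618 0.253 0.088] [0.631 0.3   0.014]
171 [0.612 0.253 0.083] [0.624 0.301 0.008]
173 [0.605 0.253 0.084] [0.617 0.301 0.01 ]
175 [0.599 0.253 0.075] [0.609 0.301 0.009]
177 [0.593 0.254 0.065] [0.601 0.301 0.012]
179 [0.586 0.254 0.064] [0.594 0.301 0.009]
181 [0.58  0.255 0.052] [0.587 0.301 0.012]
183 [0.573 0.255 0.055] [0.579 0.301 0.009]
185 [0.566 0.255 0.051] [0.572 0.301 0.01 ]
187 [0.56  0.256 0.043] [0.565 0.302 0.005]
189 [0.553 0.256 0.037] [0.557 0.301 0.014]
191 [0.546 0.256 0.039] [0.55  0.302 0.006]
193 [0.539 0.257 0.03 ] [0.541 0.301 0.018]
195 [0.53  0.256 0.046] [0.535 0.302 0.007]
197 [ 0.527  0.258 -0.   ] [0.528 0.303 0.001]
199 [0.52  0.258 0.003] [ 0.521  0.303 -0.   ]
ha 318 [0.5929 0.1046] [0.0662 0.4534] 76.5 z [0.0219 0.0438 0.0504]
hb 319 [0.5508 0.0375] [0.0616 0.4531] 56.0 z [0.0266 0.0441 0.0505]
mug 299 [0.518  0.3183] [0.367 0.085] 56.0 z [0.0216 0.0731 0.0983]
```

```bash
cat >> h.py <<'E'
def toplane(c,uv,z):
    K=c["K"]; uv=np.atleast_2d(uv); d=np.c_[(uv[:,0]-K[0,2])/K[0,0],(uv[:,1]-K[1,2])/K[1,1],np.ones(len(uv))]@c["R"]
    o=-c["R"].T@c["t"]; return o+d*((z-o[2])/d[:,2])[:,None]
def up(c,b,f=8):
    a,e,x,y=b; return cv2.resize(c["img"][x:y,a:e],None,fx=f,fy=f,interpolation=cv2.INTER_CUBIC)
def fit(c,b,mask,z,f=8):
    k=cv2.morphologyEx(mask.astype(np.uint8),cv2.MORPH_OPEN,np.ones((9,9)))
    cs=max(cv2.findContours(k,cv2.RETR_EXTERNAL,cv2.CHAIN_APPROX_NONE)[0],key=cv2.contourArea)[:,0]
    uv=(cs+.5)/f-.5+[b[0],b[2]]
    p=toplane(c,uv,z); r=cv2.minAreaRect(p[:,:2].astype(np.float32))
    return np.round(r[0],4),np.round(r[1],4),round(r[2],2),cs
E
python3 - <<'E'
from h import *
c=pickle.load(open("top.pkl","rb"))
out=[]
b=(345,380,172,228); h=cv2.cvtColor(up(c,b),cv2.COLOR_BGR2HSV)
def show(n,b,m,z):
    r=fit(c,b,m,z); print(n,*r[:3]); i=up(c,b); cv2.drawContours(i,[r[3][:,None]],-1,(0,0,255),1); out.append(cv2.resize(i,(256,400)))
show("ctrl",b,~((h[...,1]>100)&(h[...,0]<25)&(h[...,2]>85)),.036)
hh=(h[...,0]>45)&(h[...,0]<80)&(h[...,1]>100)&(h[...,2]>90); show("disp",b,hh,.036)
b=(284,324,148,205); h=cv2.cvtColor(up(c,b),cv2.COLOR_BGR2HSV); show("stand",b,(h[...,1]<75),.010)
b=(412,458,145,190); h=cv2.cvtColor(up(c,b),cv2.COLOR_BGR2HSV); show("dock",b,(h[...,1]<75),.008)
cv2.imwrite("pics/fit.png",np.hstack(out)[:, :1024] if 0 else cv2.resize(np.hstack(out),(800,312)))
E
```

```text
ctrl [0.5084 0.0472] [0.1523 0.0585] 7.8
disp [0.5643 0.0524] [0.0359 0.0211] 88.82
stand [0.6065 0.2621] [0.0879 0.1562] 85.06
dock [ 0.6256 -0.2312] [0.1032 0.1073] 5.33
```

View pics/fit.png

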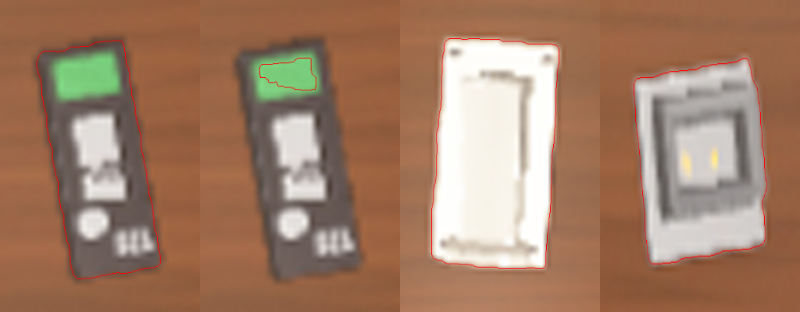

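The fits are clean: controller (0.508, 0.0465) at yaw 7.8°, stand (0.606, 0.262) at yaw −5°, dock about (0.625, −0.231) at yaw about 6°. I'll start moving now and look at the dock from close by on the way.

Request:
{"api": "step_arm", "payload": {"commands": [{"travel":[0.04,0.03,0],"twist":[0,0,0],"grip":0.09},{"travel":[0.045,0.035,0],"twist":[0,0,-2],"grip":0.09},{"travel":[0.045,0.035,0],"twist":[0,0,-2],"grip":0.09},{"travel":[0.045,0.035,0],"twist":[0,0,-2],"grip":0.09},{"travel":[0.045,0.035,0],"twist":[0,0,-2],"grip":0.09},{"travel":[0.04,0.035,0],"twist":[0,0,-2],"grip":0.09},{"travel":[0.04,0.045,0],"twist":[0,0,0],"grip":0.09},{"travel":[0.02,0.045,0],"twist":[0,0,0],"grip":0.09},{"travel":[0,0.04,0],"twist":[0,0,0],"grip":0.09},{"travel":[0,0,0],"twist":[0,0,0],"grip":0.09}], "squeeze": 40}}

```text
t: 1.1
tool_pos: [0.483, -0.2817, 0.2145]
tool_rot: [-3.14, 0.001, 0.145]
wrist_force: [0.1, -0.1, -0.0]
finger_gap: 0.0902
gripper_force: 0.0
```

```bash
python3 - <<'E'
from h import *
s=observe(); c=read_camera("wrist"); c["pose"]=(s["tool_pos"],s["tool_rot"]); pickle.dump(c,open("w1.pkl","wb")); cv2.imwrite("pics/w1.png",c["img"])
print(s["t"],s["tool_pos"],s["tool_rot"],s["joints"].round(2)); print(c["K"],c["mount"].round(4).tolist())
# stand plate fit from the top depth, averaged over 4 frames
C=[read_camera("top") for _ in range(4)]; P=np.mean([cloud(x) for x in C],0)
a=np.radians(-5); o=np.array([.606,.262]); R=np.array([[np.cos(a),-np.sin(a)],[np.sin(a),np.cos(a)]])
q=P.reshape(-1,3); xy=(q[:,:2]-o)@R; k=(abs(xy[:,0])<.08)&(abs(xy[:,1])<.015)
for lo in np.arange(-.085,.08,.008):
    m=k&(xy[:,0]>=lo)&(xy[:,0]<lo+.008)
    if m.any(): print(round(lo+.004,3),m.sum(),xy[m,0].mean().round(4),np.median(q[m,2]).round(4))
pickle.dump((C[-1],P),open("top2.pkl","wb"))
E
```

```text
1.1 [ 0.48298607 -0.28167785  0.2144672 ] [-3.14001751e+00  1.01097517e-03  1.45332151e-01] [-0.65  0.4   1.72  0.    1.02  0.78]
[[309.70691629   0.         319.01723972]
 [  0.         309.70691629 199.7488561 ]
 [  0.           0.           1.        ]] [[0.0001, -0.9611, -0.2763, 0.0789], [1.0, 0.0002, -0.0002, -0.0], [0.0002, -0.2763, 0.9611, -0.1698], [0.0, 0.0, 0.0, 1.0]]
-0.081 15 -0.0788 0.0022
-0.073 16 -0.0738 0.0447
-0.065 17 -0.0655 0.0361
-0.057 24 -0.0573 0.0392
-0.049 21 -0.0489 0.0443
-0.041 21 -0.041 0.0505
-0.033 20 -0.0329 0.0562
-0.025 18 -0.0251 0.0607
-0.017 23 -0.017 0.0685
-0.009 19 -0.0091 0.0731
-0.001 21 -0.0009 0.0789
0.007 20 0.0069 0.0846
0.015 20 0.0149 0.0904
0.023 20 0.0229 0.0965
0.031 19 0.0303 0.1002
0.039 5 0.0354 0.0983
0.055 18 0.0547 0.0108
0.063 19 0.0631 0.0103
0.071 19 0.0717 0.0113
0.079 8 0.0792 0.0011
```

View pics/w1.png

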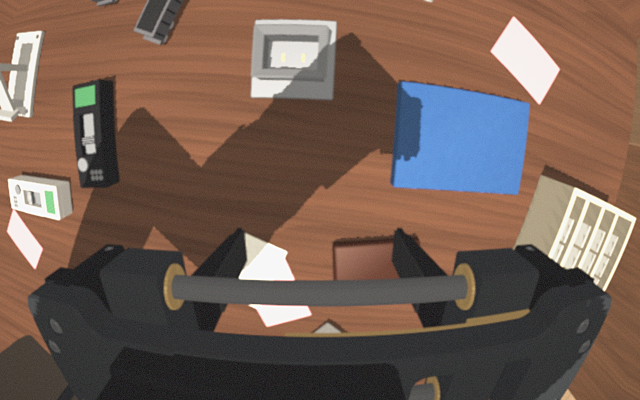

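The wrist view shows the dock foot at about (251–337, 20–99), the controller at (95,133), the stand at the upper left edge and the look-alike at (40,197). Next I'll fit the dock with the fisheye model.

```bash
cat >> h.py <<'E'
def wrays(c,uv):
    K=c["K"]; d=(np.atleast_2d(uv)-K[:2,2])/K[0,0]; r=np.linalg.norm(d,axis=1)
    k=np.c_[d*(np.sin(r)/np.maximum(r,1e-9))[:,None],np.cos(r)]
    p,e=c["pose"]; T=np.eye(4); T[:3,:3]=Ro.from_euler("xyz",e).as_matrix(); T[:3,3]=p; T=T@c["mount"]
    return T[:3,3],k@T[:3,:3].T
def wplane(c,uv,z):
    o,d=wrays(c,uv); return o+d*((z-o[2])/d[:,2])[:,None]
E
python3 - <<'E'
from h import *
c=pickle.load(open("w1.pkl","rb"))
b=(240,350,5,110); f=6; h=cv2.cvtColor(up(c,b,f),cv2.COLOR_BGR2HSV)
m=cv2.morphologyEx(((h[...,1]<70)&(h[...,2]>60)).astype(np.uint8),cv2.MORPH_OPEN,np.ones((9,9)))
cs=max(cv2.findContours(m,cv2.RETR_EXTERNAL,cv2.CHAIN_APPROX_NONE)[0],key=cv2.contourArea)[:,0]
p=wplane(c,(cs+.5)/f-.5+[b[0],b[2]],.008)[:,:2].astype(np.float32); print("foot",cv2.minAreaRect(p))
print("foot corners",wplane(c,[[254,20],[337,22],[332,99],[250,97]],.008)[:,:2].round(4).tolist())
i=up(c,b,f); cv2.drawContours(i,[cs[:,None]],-1,(0,0,255),1); cv2.imwrite("pics/dock.png",i[:600])
# controller corners
print("ctrl",wplane(c,[[75,82],[113,80],[118,185],[80,187]],.036)[:,:2].round(4).tolist())
E
```

```text
foot ((0.6238817572593689, -0.22876964509487152), (0.101199209690094, 0.10186783224344254), 5.458131790161133)
foot corners [[0.6679, -0.174], [0.6768, -0.2747], [0.58, -0.2827], [0.57, -0.1838]]
ctrl [[0.5813, 0.0771], [0.5825, 0.0026], [0.4428, -0.013], [0.4302, 0.0631]]
```

View pics/dock.png

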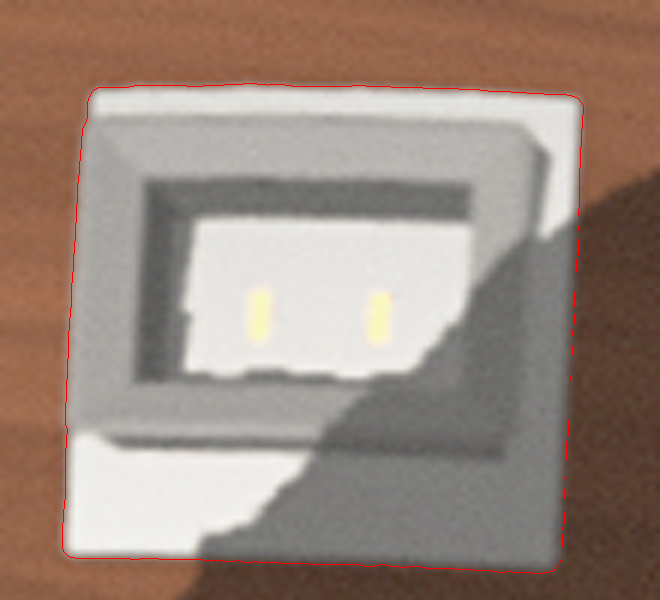

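Request:
{"api": "step_arm", "payload": {"commands": [{"travel":[0.005,0.035,0],"twist":[0,0,0],"grip":0.085},{"travel":[0.005,0.045,0],"twist":[0,0,0],"grip":0.085},{"travel":[0.005,0.045,0],"twist":[0,0,0],"grip":0.085},{"travel":[0.005,0.045,0],"twist":[0,0,0],"grip":0.085},{"travel":[0.005,0.045,0],"twist":[0,0,0],"grip":0.085},{"travel":[0,0.045,0],"twist":[0,0,0],"grip":0.085},{"travel":[0,0.04,0],"twist":[0,0,0],"grip":0.085},{"travel":[0,0.028,-0.03],"twist":[0,0,0],"grip":0.085},{"travel":[0,0,-0.03],"twist":[0,0,0],"grip":0.085},{"travel":[0,0,0],"twist":[0,0,0],"grip":0.085}]}}

```text
t: 2.35
tool_pos: [0.5066, 0.0419, 0.1519]
tool_rot: [-3.141, 0.005, 0.141]
wrist_force: [-0.3, -1.2, 0.3]
finger_gap: 0.085
gripper_force: 0.0
```

Dock: (0.624, −0.229), yaw 5.4°, a clean fit. Now I descend and grip.

Request:
{"api": "step_arm", "payload": {"commands": [{"travel":[0.001,0.004,-0.03],"twist":[0,0,0],"grip":0.085},{"travel":[0,0,-0.035],"twist":[0,0,0],"grip":0.085},{"travel":[0,0,-0.035],"twist":[0,0,0],"grip":0.085},{"travel":[0,0,-0.03],"twist":[0,0,0],"grip":0.085},{"travel":[0,0,-0.016],"twist":[0,0,0],"grip":0.085},{"travel":[0,0,0],"twist":[0,0,0],"grip":0.085},{"travel":[0,0,0],"twist":[0,0,0],"grip":0.045},{"travel":[0,0,0],"twist":[0,0,0],"grip":0.045},{"travel":[0,0,0],"twist":[0,0,0],"grip":0.045},{"travel":[0,0,0],"twist":[0,0,0],"grip":0.045}]}}

```text
t: 3.35
tool_pos: [0.5093, 0.0459, 0.0095]
tool_rot: [3.141, -0.001, 0.141]
wrist_force: [-0.9, 2.9, 2.3]
finger_gap: 0.0586
gripper_force: 1.4
```

Request:
{"api": "step_arm", "payload": {"commands": [{"travel":[0,0,0],"twist":[0,0,0],"grip":0.045},{"travel":[0,0,0],"twist":[0,0,0],"grip":0.045},{"travel":[0,0,0.035],"twist":[0,0,0],"grip":0.045},{"travel":[0,0,0.04],"twist":[0,0,0],"grip":0.045},{"travel":[0.01,0.03,0.04],"twist":[0,0,-4.4],"grip":0.045},{"travel":[0.01,0.03,0.04],"twist":[0,0,-4.4],"grip":0.045},{"travel":[0.01,0.03,0.03],"twist":[0,0,-4.3],"grip":0.045},{"travel":[0.01,0.03,0],"twist":[-0.61,-6.97,0],"grip":0.045},{"travel":[0.01,0.03,0],"twist":[-0.61,-6.97,0],"grip":0.045},{"travel":[0.01,0.03,0],"twist":[-0.61,-6.97,0],"grip":0.045}], "squeeze": 40}}

```text
t: 4.35
tool_pos: [0.5684, 0.2263, 0.1928]
tool_rot: [-3.14, -0.371, -0.087]
wrist_force: [1.7, -0.9, -4.5]
finger_gap: 0.056
gripper_force: 40.0
```

Request:
{"api": "step_arm", "payload": {"commands": [{"travel":[0.01,0.02,0],"twist":[-0.61,-6.97,0],"grip":0.045},{"travel":[0.01,0.015,0],"twist":[-0.61,-6.97,0],"grip":0.045},{"travel":[0,0,0],"twist":[0,0,0],"grip":0.045},{"travel":[0,0,-0.02],"twist":[0,0,0],"grip":0.045},{"travel":[0,0,-0.02],"twist":[0,0,0],"grip":0.045},{"travel":[0,0,-0.02],"twist":[0,0,0],"grip":0.045},{"travel":[0,0,0],"twist":[0,0,0],"grip":0.045},{"travel":[0,0,0],"twist":[0,0,0],"grip":0.045},{"travel":[0,0,0],"twist":[0,0,0],"grip":0.045},{"travel":[0,0,0],"twist":[0,0,0],"grip":0.045}]}}

```text
t: 5.35
tool_pos: [0.5973, 0.247, 0.1497]
tool_rot: [-3.139, -0.535, -0.076]
wrist_force: [-0.5, -0.4, -2.2]
finger_gap: 0.0557
gripper_force: 40.0
```

```bash
python3 - <<'E'
from h import *
s=observe(); print(s["tool_pos"],s["joints"].round(2)); R=Ro.from_euler("xyz",s["tool_rot"]).as_matrix(); print(R.round(3)); print("want z",[.571,-.05,-.819])
n=np.array([-.5714,.05,.8192]);x=np.array([.816,-.0714,.5736])
d=s["tool_pos"]-np.array([.6024,.2625,.0884]); print("rel to goal: along x_c",d@x,"n",d@n,"lat",d@[.0872,.9962,0])
c=read_camera("top"); i=c["img"]; cv2.imwrite("pics/s2.png",np.hstack([cv2.resize(read_camera("scene")["img"][170:300,220:400],(500,360))]))
E
```

```text
[0.59725842 0.24699794 0.14974381] [ 0.38  0.49  1.91 -0.74  0.34  2.68]
[[ 0.858 -0.075  0.509]
 [-0.065 -0.997 -0.036]
 [ 0.51  -0.003 -0.86 ]]
want z [0.571, -0.05, -0.819]
rel to goal: along x_c 0.03209812526013325 n 0.052415646881131955 lat -0.015891498049840084
```

View pics/s2.png

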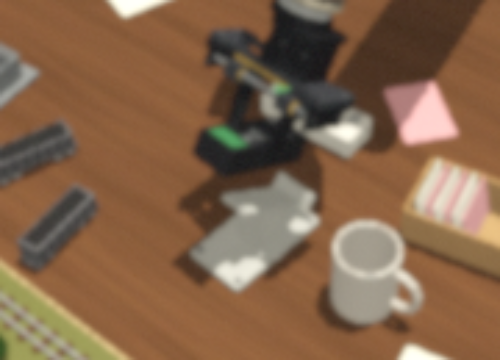

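Joint 6 reached its limit (2.68) with the perpendicular grasp tilted outward. I'll set the controller back on free desk and regrasp with the tool leaning 20° inward, so that at the stand it only leans about 15°.

Request:
{"api": "step_arm", "payload": {"commands": [{"travel":[0,-0.01,0.03],"twist":[0.5,6.1,0],"grip":0.045},{"travel":[-0.01,-0.03,0.02],"twist":[0.5,6.1,0],"grip":0.045},{"travel":[-0.02,-0.04,0],"twist":[0.5,6.1,0],"grip":0.045},{"travel":[-0.02,-0.04,0],"twist":[0.5,6.1,0],"grip":0.045},{"travel":[-0.017,-0.037,-0.03],"twist":[0.5,6.1,0],"grip":0.045},{"travel":[0,0,-0.04],"twist":[0,0,0],"grip":0.045},{"travel":[0,0,-0.04],"twist":[0,0,0],"grip":0.045},{"travel":[0,0,-0.04],"twist":[0,0,0],"grip":0.045},{"travel":[0,0,0],"twist":[0,0,0],"grip":0.045},{"travel":[0,0,0],"twist":[0,0,0],"grip":0.045}]}}

```text
t: 6.45
tool_pos: [0.536, 0.0972, 0.0306]
tool_rot: [3.124, -0.086, -0.082]
wrist_force: [0.0, -0.2, -3.2]
finger_gap: 0.0555
gripper_force: 40.0
```

Request:
{"api": "step_arm", "payload": {"commands": [{"travel":[0,0,0],"twist":[0.9,4.9,0],"grip":0.045},{"travel":[0,0,-0.012],"twist":[0,0,0],"grip":0.045},{"travel":[0,0,-0.008],"twist":[0,0,0],"grip":0.045},{"travel":[0,0,-0.001],"twist":[0,0,0],"grip":0.045},{"travel":[0,0,0],"twist":[0,0,0],"grip":0.08},{"travel":[0,0,0],"twist":[0,0,0],"grip":0.08},{"travel":[0,0,0.001],"twist":[0.6,6.6,0],"grip":0.08},{"travel":[0,0,0],"twist":[0.6,6.6,0],"grip":0.08},{"travel":[0,0,0],"twist":[0.6,6.6,0],"grip":0.08},{"travel":[0,0,0],"twist":[0,0,0],"grip":0.08}]}}

```text
t: 7.45
tool_pos: [0.537, 0.0968, 0.0092]
tool_rot: [3.135, 0.348, -0.083]
wrist_force: [-1.3, -0.4, -0.3]
finger_gap: 0.0799
gripper_force: 0.0
```

```bash
python3 - <<'E'
from h import *
s=observe(); print(s["tool_pos"],s["tool_rot"],s["joints"].round(2),s["wrist_force"])
c=read_camera("scene"); P=cloud(c); cv2.imwrite("pics/s3.png",cv2.resize(c["img"][150:290,230:390],(640,560)))
E
```

```text
[0.53698362 0.09680333 0.00920008] [ 3.1350405   0.34756685 -0.08278917] [0.04 0.78 1.7  0.04 1.01 1.66] [-1.33254068 -0.41876339 -0.26042917]
```

View pics/s3.png

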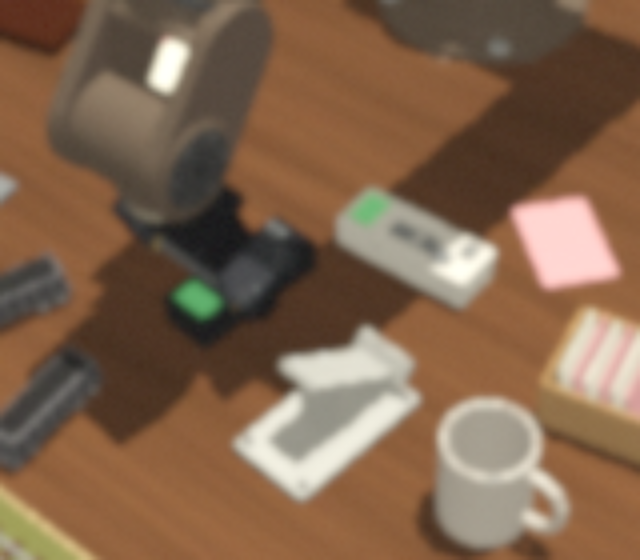

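Request:
{"api": "step_arm", "payload": {"commands": [{"travel":[0,0,0],"twist":[0,0,0],"grip":0.045},{"travel":[0,0,0],"twist":[0,0,0],"grip":0.045},{"travel":[0,0,0],"twist":[0,0,0],"grip":0.045},{"travel":[0,0,0.03],"twist":[0,0,0],"grip":0.045},{"travel":[0,0,0.04],"twist":[0,0,0],"grip":0.045},{"travel":[0,0,0.04],"twist":[0,0,0],"grip":0.045},{"travel":[0.003,0.03,0.035],"twist":[-0.61,-6.97,0],"grip":0.045},{"travel":[0.01,0.035,0],"twist":[-0.61,-6.97,0],"grip":0.045},{"travel":[0.01,0.035,0],"twist":[-0.61,-6.97,0],"grip":0.045},{"travel":[0.01,0.035,0],"twist":[-0.61,-6.97,0],"grip":0.045}]}}

```text
t: 8.5
tool_pos: [0.5686, 0.2335, 0.156]
tool_rot: [3.135, -0.148, -0.083]
wrist_force: [0.6, -1.0, -2.8]
finger_gap: 0.0555
gripper_force: 40.0
```

Request:
{"api": "step_arm", "payload": {"commands": [{"travel":[0.01,0.02,0],"twist":[-0.61,-6.97,0],"grip":0.045},{"travel":[0.01,0.012,-0.01],"twist":[0,0,0],"grip":0.045},{"travel":[0,0,-0.02],"twist":[0,0,0],"grip":0.045},{"travel":[0,0,0],"twist":[0,0,0],"grip":0.045},{"travel":[0,0,0],"twist":[0,0,0],"grip":0.045},{"travel":[0,0,0],"twist":[0,0,0],"grip":0.045},{"travel":[0,0,0],"twist":[0,0,0],"grip":0.045},{"travel":[0,0,0],"twist":[0,0,0],"grip":0.045},{"travel":[0,0,0],"twist":[0,0,0],"grip":0.045},{"travel":[0,0,0],"twist":[0,0,0],"grip":0.045}]}}

```text
t: 9.5
tool_pos: [0.5888, 0.264, 0.1252]
tool_rot: [3.132, -0.264, -0.082]
wrist_force: [0.3, -0.6, -3.1]
finger_gap: 0.0558
gripper_force: 40.0
```

```bash
cat >> h.py <<'E'
N=np.array([-.5714,.05,.8192]);X=np.array([.816,-.0714,.5736]);V=np.array([.0872,.9962,0]);BED=np.array([.607,.262,.080])
def rel(s):
    d=s["tool_pos"]-BED; print("t",s["t"],"TCP rel bed: x_c %.4f n %.4f lat %.4f"%(d@X,d@N,d@V)); print(s["tool_pos"].round(4),np.degrees(s["tool_rot"]).round(1),s["joints"].round(2),"F",s["wrist_force"].round(1),"F in x,n,v",[round(float(s["wrist_force"]@a),1) for a in (X,N,V)])
E
python3 -c "
from h import *
rel(observe())"
```

```text
t 9.5 TCP rel bed: x_c 0.0109 n 0.0476 lat 0.0004
[0.5888 0.264  0.1252] [179.5 -15.1  -4.7] [ 0.37  0.55  1.76 -0.22  0.61  2.19] F [ 0.3 -0.6 -3.1] F in x,n,v [-1.5, -2.7, -0.6]
```

Request:
{"api": "step_arm", "payload": {"commands": [{"travel":[0.004,0,-0.008],"twist":[0,0,0],"grip":0.045},{"travel":[0.004,0,-0.008],"twist":[0,0,0],"grip":0.045},{"travel":[0.004,-0.001,-0.008],"twist":[0,0,0],"grip":0.045},{"travel":[0.002,0,-0.004],"twist":[0,0,0],"grip":0.045},{"travel":[0.001,0,-0.002],"twist":[0,0,0],"grip":0.045},{"travel":[0,0,0],"twist":[0,0,0],"grip":0.045},{"travel":[0,0,0],"twist":[0,0,0],"grip":0.045},{"travel":[0,0,0],"twist":[0,0,0],"grip":0.045},{"travel":[0,0,0],"twist":[0,0,0],"grip":0.045},{"travel":[0,0,0],"twist":[0,0,0],"grip":0.045}]}}

```text
t: 10.5
tool_pos: [0.6055, 0.2635, 0.1001]
tool_rot: [3.134, -0.271, -0.082]
wrist_force: [-19.4, -6.5, 47.0]
finger_gap: 0.0556
gripper_force: 40.0
```

```bash
python3 -c "
from h import *
rel(observe())"
```

```text
t 10.5 TCP rel bed: x_c 0.0101 n 0.0174 lat 0.0013
[0.6055 0.2635 0.1001] [179.6 -15.5  -4.7] [ 0.36  0.6   1.75 -0.23  0.56  2.19] F [-19.4  -6.5  47. ] F in x,n,v [11.6, 49.3, -8.2]
```

Request:
{"api": "step_arm", "payload": {"commands": [{"travel":[-0.001,0,0.002],"twist":[0,0,0],"grip":0.045},{"travel":[-0.001,0,0.002],"twist":[0,0,0],"grip":0.045},{"travel":[-0.001,0,0.001],"twist":[0,0,0],"grip":0.045},{"travel":[0,0,0],"twist":[0,0,0],"grip":0.045},{"travel":[0,0,0],"twist":[0,0,0],"grip":0.045},{"travel":[0,0,0],"twist":[0,0,0],"grip":0.045},{"travel":[0,0,0],"twist":[0,0,0],"grip":0.045},{"travel":[0,0,0],"twist":[0,0,0],"grip":0.045},{"travel":[0,0,0],"twist":[0,0,0],"grip":0.045},{"travel":[0,0,0],"twist":[0,0,0],"grip":0.045}]}}

```text
t: 11.5
tool_pos: [0.6007, 0.2631, 0.1]
tool_rot: [3.132, -0.264, -0.082]
wrist_force: [0.4, -0.4, -3.8]
finger_gap: 0.0553
gripper_force: 40.0
```

```bash
cat >> h.py <<'E'
def wcloud(c):
    v,u=np.mgrid[0:400,0:640]; o,d=wrays(c,np.c_[u.ravel(),v.ravel()].astype(float))
    K=c["K"]; r=np.hypot(u-K[0,2],v-K[1,2]).ravel()/K[0,0]
    z=c["range_z"].ravel(); p=o+d*(z/np.maximum(np.cos(r),.05))[:,None]; p[z<=0]=np.nan; return p.reshape(400,640,3)
def wshot():
    s=observe(); c=read_camera("wrist"); c["pose"]=(s["tool_pos"],s["tool_rot"]); return s,c
def prof(P,w=.02,st=.008,nlo=-.03):
    q=P.reshape(-1,3); q=q[~np.isnan(q[:,0])]-BED; x,n,l=q@X,q@N,q@V
    for a in np.arange(-.1,.11,st):
        m=(abs(l)<w)&(x>=a)&(x<a+st)&(n>nlo)&(n<.06)
        if m.sum()>2: print(round(a+st/2,3),m.sum(),"n",np.percentile(n[m],[10,50,90]).round(4))
E
python3 - <<'E'
from h import *
s,c=wshot(); rel(s); pickle.dump(c,open("w2.pkl","wb")); cv2.imwrite("pics/w2.png",c["img"])
print("wrist"); prof(wcloud(c))
print("scene"); prof(cloud(read_camera("scene")))
E
```

```text
t 11.5 TCP rel bed: x_c 0.0062 n 0.0200 lat 0.0005
[0.6007 0.2631 0.1   ] [179.5 -15.1  -4.7] [ 0.36  0.6   1.75 -0.23  0.57  2.19] F [ 0.4 -0.4 -3.8] F in x,n,v [-1.8, -3.4, -0.4]
wrist
-0.064 71 n [0.0386 0.0391 0.0395]
-0.056 316 n [0.0388 0.0395 0.0409]
-0.048 282 n [0.0387 0.0399 0.0411]
-0.04 358 n [0.0385 0.0393 0.043 ]
-0.032 436 n [0.0386 0.0395 0.043 ]
-0.024 88 n [0.0402 0.0418 0.0432]
-0.016 6 n [0.0286 0.0288 0.0293]
-0.008 48 n [0.0284 0.0292 0.0321]
0.0 967 n [0.0289 0.0347 0.0383]
0.008 719 n [0.0285 0.0293 0.0386]
0.016 780 n [0.0284 0.0292 0.0385]
0.024 726 n [0.0284 0.0292 0.0386]
0.032 388 n [0.0373 0.0381 0.0388]
0.04 1025 n [0.0375 0.0382 0.0388]
0.048 1062 n [0.0379 0.0387 0.0394]
0.056 1248 n [0.0381 0.0387 0.0394]
0.064 1395 n [0.0379 0.0386 0.0393]
0.072 1573 n [0.0374 0.0383 0.0392]
0.08 3112 n [0.0102 0.0269 0.0378]
scene
-0.096 7 n [-0.0246 -0.0233 -0.0199]
-0.072 10 n [-0.0299 -0.0253 -0.0184]
-0.064 5 n [-0.0184  0.0357  0.0371]
-0.032 8 n [0.034  0.0356 0.0386]
-0.024 6 n [0.029  0.0327 0.0347]
-0.016 5 n [0.033  0.0356 0.037 ]
-0.008 7 n [0.0105 0.0345 0.0365]
0.0 33 n [-0.0266  0.0283  0.0346]
0.008 13 n [-0.0209  0.0267  0.0353]
0.016 6 n [0.0267 0.03   0.0349]
0.024 5 n [0.032  0.0351 0.0353]
0.032 3 n [0.0348 0.0356 0.0368]
0.04 12 n [0.0349 0.0358 0.0368]
0.048 8 n [0.0348 0.0363 0.0371]
0.056 11 n [0.0348 0.0362 0.0367]
0.064 13 n [0.0351 0.0362 0.0368]
0.072 22 n [0.0155 0.0345 0.0371]
0.08 97 n [0.0047 0.0177 0.033 ]
```

View pics/w2.png

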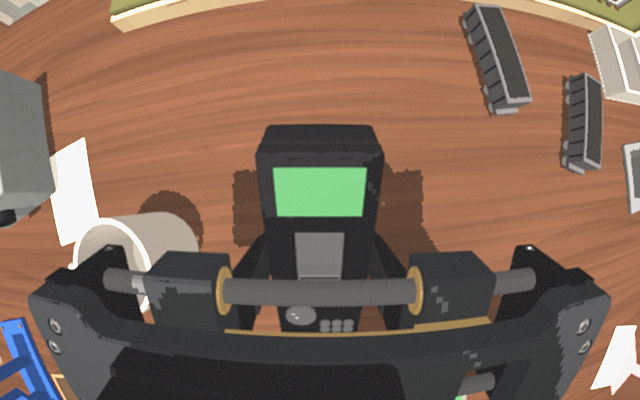

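```bash
python3 - <<'E'
from h import *
c=pickle.load(open("w2.pkl","rb")); q=wcloud(c).reshape(-1,3); q=q[~np.isnan(q[:,0])]-BED; x,n,l=q@X,q@N,q@V
f=(abs(n-.0385)<.002)&(x>.03)&(x<.1)&(abs(l)<.04)
print("face x max",np.percentile(x[f],[90,98,99.5,100]).round(4),"lat",np.percentile(l[f],[.5,50,99.5]).round(4))
fl=(abs(n-.029)<.0015)&(abs(l)<.016)&(x>-.03)&(x<.05); print("slot floor x",np.percentile(x[fl],[0,1,99,100]).round(4),"lat",np.percentile(l[fl],[1,99]).round(4))
r=cv2.minAreaRect(np.c_[x[f],l[f]].astype(np.float32)); print(r)
A=np.c_[x[f],l[f],np.ones(f.sum())]; print("tilt deg x,l",np.degrees(np.linalg.lstsq(A,n[f],rcond=None)[0][:2]).round(2))
E
```

```text
face x max [0.0757 0.0784 0.0791 0.0797] lat [-0.0261  0.0013  0.0286]
slot floor x [-0.013  -0.0088  0.0262  0.027 ] lat [-0.013   0.0149]
((0.054886139929294586, 0.0009898468852043152), (0.056187547743320465, 0.04965275526046753), 89.89073181152344)
tilt deg x,l [-0.4  -0.14]
```

The wrist view shows the controller aligned over the plate: display at (320,192), back 2.5 mm above the plate, about 4 mm upslope of the bed. I'll slide it to the ledge, seat it and release.

Request:
{"api": "step_arm", "payload": {"commands": [{"travel":[-0.001,0,-0.001],"twist":[0,0,0],"grip":0.045},{"travel":[-0.001,0,-0.001],"twist":[0,0,0],"grip":0.045},{"travel":[-0.001,0,0],"twist":[0,0,0],"grip":0.045},{"travel":[0,0,0],"twist":[0,0,0],"grip":0.045},{"travel":[0,0,0],"twist":[0,0,0],"grip":0.045},{"travel":[0,0,0],"twist":[0,0,0],"grip":0.045},{"travel":[0,0,0],"twist":[0,0,0],"grip":0.045},{"travel":[0,0,0],"twist":[0,0,0],"grip":0.045},{"travel":[0,0,0],"twist":[0,0,0],"grip":0.045},{"travel":[0,0,0],"twist":[0,0,0],"grip":0.045}]}}

```text
t: 12.6
tool_pos: [0.5977, 0.2631, 0.098]
tool_rot: [3.132, -0.264, -0.082]
wrist_force: [-0.6, 0.5, -3.1]
finger_gap: 0.0555
gripper_force: 40.0
```

```bash
python3 -c "
from h import *
rel(observe())"
```

```text
t 12.6 TCP rel bed: x_c 0.0027 n 0.0201 lat 0.0003
[0.5977 0.2631 0.098 ] [179.5 -15.1  -4.7] [ 0.36  0.6   1.76 -0.23  0.56  2.2 ] F [-0.6  0.5 -3.1] F in x,n,v [-2.3, -2.2, 0.4]
```

Request:
{"api": "step_arm", "payload": {"commands": [{"travel":[0.001,0,-0.002],"twist":[0,0,0],"grip":0.045},{"travel":[-0.001,0,-0.001],"twist":[0,0,0],"grip":0.045},{"travel":[0,0,0],"twist":[0,0,0],"grip":0.045},{"travel":[0,0,0],"twist":[0,0,0],"grip":0.07},{"travel":[0,0,0],"twist":[0,0,0],"grip":0.085},{"travel":[0,0,0],"twist":[0,0,0],"grip":0.085},{"travel":[0,0,0],"twist":[0,0,0],"grip":0.085},{"travel":[0,0,0],"twist":[0,0,0],"grip":0.085},{"travel":[-0.007,0,0.025],"twist":[0,0,0],"grip":0.085},{"travel":[-0.007,0,0.025],"twist":[0,0,0],"grip":0.085}]}}

```text
t: 13.6
tool_pos: [0.5833, 0.2629, 0.1449]
tool_rot: [3.131, -0.262, -0.082]
wrist_force: [0.8, -0.1, 0.8]
finger_gap: 0.0849
gripper_force: 0.0
```

Request:
{"api": "step_arm", "payload": {"commands": [{"travel":[-0.007,0,0.025],"twist":[0,0,0],"grip":0.06},{"travel":[0,0,0],"twist":[0,0,0],"grip":0.06},{"travel":[0,0,0],"twist":[0,0,0],"grip":0.06},{"travel":[0,0,0],"twist":[0,0,0],"grip":0.06},{"travel":[0,0,0],"twist":[0,0,0],"grip":0.06},{"travel":[0,0,0],"twist":[0,0,0],"grip":0.06},{"travel":[0,0,0],"twist":[0,0,0],"grip":0.06},{"travel":[0,0,0],"twist":[0,0,0],"grip":0.06},{"travel":[0,0,0],"twist":[0,0,0],"grip":0.06},{"travel":[0,0,0],"twist":[0,0,0],"grip":0.06}]}}

```text
t: 14.6
tool_pos: [0.5767, 0.2631, 0.17]
tool_rot: [3.132, -0.264, -0.082]
wrist_force: [-0.2, -0.6, -0.1]
finger_gap: 0.0601
gripper_force: 0.0
```

```bash
python3 - <<'E'
from h import *
s,c=wshot(); rel(s); pickle.dump(c,open("w3.pkl","wb")); cv2.imwrite("pics/w3.png",c["img"])
P=wcloud(c); prof(P,w=.01,st=.004,nlo=.01)
q=P.reshape(-1,3); q=q[~np.isnan(q[:,0])]-BED; x,n,l=q@X,q@N,q@V
f=(abs(n-.036)<.0025)&(x>.03)&(x<.1)&(abs(l)<.04)
print("face x max",np.percentile(x[f],[98,99.5,100]).round(4),"lat",np.percentile(l[f],[.5,50,99.5]).round(4),cv2.minAreaRect(np.c_[x[f],l[f]].astype(np.float32)))
fl=(n>.02)&(n<.031)&(abs(l)<.018)&(x>-.04)&(x<.05); print("slot lat",np.percentile(l[fl],[1,99]).round(4))
E
```

```text
t 14.6 TCP rel bed: x_c 0.0268 n 0.0911 lat -0.0015
[0.5767 0.2631 0.17  ] [179.5 -15.1  -4.7] [ 0.38  0.48  1.75 -0.2   0.69  2.17] F [-0.2 -0.6 -0.1] F in x,n,v [-0.2, 0.0, -0.7]
-0.07 27 n [0.0354 0.036  0.0364]
-0.066 63 n [0.0356 0.0366 0.038 ]
-0.062 61 n [0.0353 0.0361 0.0377]
-0.058 49 n [0.0357 0.0368 0.0379]
-0.054 64 n [0.0354 0.0364 0.0392]
-0.05 55 n [0.0355 0.0363 0.0401]
-0.046 68 n [0.0354 0.0364 0.0403]
-0.042 75 n [0.0356 0.0365 0.0406]
-0.038 97 n [0.0355 0.0363 0.0398]
-0.034 225 n [0.0272 0.0328 0.0361]
-0.03 100 n [0.0259 0.0266 0.0311]
-0.026 33 n [0.0262 0.0266 0.0271]
-0.018 37 n [0.0347 0.0352 0.0357]
-0.014 90 n [0.0343 0.035  0.0358]
-0.01 244 n [0.0265 0.0326 0.0355]
-0.006 100 n [0.026  0.0265 0.0333]
-0.002 91 n [0.0257 0.0264 0.0271]
0.002 102 n [0.0258 0.0266 0.0272]
0.006 93 n [0.0259 0.0265 0.027 ]
0.01 100 n [0.0259 0.0264 0.0273]
0.014 105 n [0.0258 0.0265 0.0273]
0.018 70 n [0.026  0.0265 0.0272]
0.026 79 n [0.0352 0.0358 0.0366]
0.03 119 n [0.0352 0.036  0.0367]
0.034 109 n [0.0353 0.036  0.0365]
0.038 120 n [0.0358 0.0366 0.0374]
0.042 143 n [0.036  0.0367 0.0375]
0.046 140 n [0.0358 0.0367 0.0374]
0.05 143 n [0.0359 0.0367 0.0374]
0.054 148 n [0.0359 0.0366 0.0374]
0.058 147 n [0.0358 0.0367 0.0373]
0.062 159 n [0.0355 0.0363 0.0373]
0.066 162 n [0.0351 0.0359 0.0367]
0.07 464 n [0.0137 0.0252 0.0352]
face x max [0.0692 0.0698 0.0704] lat [-0.027   0.0007  0.0285] ((0.05018765106797218, 0.0006964169442653656), (0.040324196219444275, 0.05648557096719742), 0.044053420424461365)
slot lat [-0.0134  0.0146]
```

The controller has settled on the stand: origin 5 mm lower than my estimate so it is against the ledge, face at n=0.036, switch still off (thumb head face at x≈−0.0065). For the switch I'll turn the gripper 90° so that one fingertip (12 mm along the slot) goes in square to the face.

```bash
cat >> h.py <<'E'
def go(p,R):
    s=observe(); R0=Ro.from_euler("xyz",s["tool_rot"]).as_matrix(); print("travel",(np.array(p)-s["tool_pos"]).round(4),"twist",np.degrees(Ro.from_matrix(R@R0.T).as_rotvec()).round(2))
E
python3 - <<'E'
from h import *
go(BED+.061*X+.060*N+.0007*V,np.c_[V,X,-N])
E
```

```text
travel [ 0.0459 -0.0018 -0.0058] twist [-39.   -11.92  81.75]
```

Request:
{"api": "step_arm", "payload": {"commands": [{"travel":[0.002,0,0.002],"twist":[-3.25,-0.99,6.81],"grip":0.09},{"travel":[0.004,0,0.002],"twist":[-3.25,-0.99,6.81],"grip":0.09},{"travel":[0.004,0,0.002],"twist":[-3.25,-0.99,6.81],"grip":0.09},{"travel":[0.004,0,0.002],"twist":[-3.25,-0.99,6.81],"grip":0.09},{"travel":[0.004,0,0.002],"twist":[-3.25,-0.99,6.81],"grip":0.09},{"travel":[0.004,0,0],"twist":[-3.25,-0.99,6.81],"grip":0.09},{"travel":[0.004,0,0],"twist":[-3.25,-0.99,6.81],"grip":0.09},{"travel":[0.004,0,0],"twist":[-3.25,-0.99,6.81],"grip":0.09},{"travel":[0.004,0,0],"twist":[-3.25,-0.99,6.81],"grip":0.09},{"travel":[0.004,0,0],"twist":[-3.25,-0.99,6.81],"grip":0.09}]}}

```text
t: 15.65
tool_pos: [0.6148, 0.2633, 0.18]
tool_rot: [2.587, -0.101, 1.247]
wrist_force: [0.1, -0.1, -0.7]
finger_gap: 0.09
gripper_force: 0.0
```

Request:
{"api": "step_arm", "payload": {"commands": [{"travel":[0.004,0,0],"twist":[-3.25,-0.99,6.81],"grip":0.09},{"travel":[0.004,-0.002,0],"twist":[-3.25,-0.99,6.81],"grip":0.09},{"travel":[0,0,0],"twist":[0,0,0],"grip":0.09},{"travel":[0,0,0],"twist":[0,0,0],"grip":0.09},{"travel":[0,0,0],"twist":[0,0,0],"grip":0.09},{"travel":[0,0,0],"twist":[0,0,0],"grip":0.09},{"travel":[0,0,0],"twist":[0,0,0],"grip":0.09},{"travel":[0,0,0],"twist":[0,0,0],"grip":0.09},{"travel":[0,0,0],"twist":[0,0,0],"grip":0.09},{"travel":[0,0,0],"twist":[0,0,0],"grip":0.09}]}}

```text
t: 16.65
tool_pos: [0.6227, 0.2611, 0.18]
tool_rot: [2.531, 0.0, 1.483]
wrist_force: [-0.4, 0.3, 0.0]
finger_gap: 0.0899
gripper_force: 0.0
```

```bash
python3 - <<'E'
from h import *
rel(observe()); go(BED+.061*X+.060*N+.0007*V,np.c_[V,X,-N])
E
```

```text
t 16.65 TCP rel bed: x_c 0.0702 n 0.0729 lat 0.0005
[0.6227 0.2611 0.18  ] [145.    0.   84.9] [ 0.41  0.48  1.85 -0.84  0.38  1.22] F [-0.4  0.3  0. ] F in x,n,v [-0.3, 0.3, 0.2]
travel [-0.0001  0.0002 -0.0159] twist [ 0.01 -0.02  0.05]
```

Request:
{"api": "step_arm", "payload": {"commands": [{"travel":[0,0,-0.008],"twist":[0,0,0],"grip":0.09},{"travel":[0,0,-0.008],"twist":[0,0,0],"grip":0.09},{"travel":[0,0,0],"twist":[0,0,0],"grip":0.09},{"travel":[0,0,0],"twist":[0,0,0],"grip":0.09},{"travel":[0,0,0],"twist":[0,0,0],"grip":0.09},{"travel":[0,0,0],"twist":[0,0,0],"grip":0.09},{"travel":[0,0,0],"twist":[0,0,0],"grip":0.09},{"travel":[0,0,0],"twist":[0,0,0],"grip":0.09},{"travel":[0,0,0],"twist":[0,0,0],"grip":0.09},{"travel":[0,0,0],"twist":[0,0,0],"grip":0.09}]}}

```text
t: 17.65
tool_pos: [0.6227, 0.2611, 0.164]
tool_rot: [2.531, 0.0, 1.483]
wrist_force: [0.1, -0.4, 0.6]
finger_gap: 0.0901
gripper_force: 0.0
```

```bash
python3 - <<'E'
from h import *
s,c=wshot(); rel(s); pickle.dump(c,open("w4.pkl","wb")); P=wcloud(c)
q=P.reshape(-1,3); q=q[~np.isnan(q[:,0])]-BED; x,n,l=q@X,q@N,q@V
f=(abs(n-.036)<.003)&(x>-.09)&(x<.1)&(abs(l)<.04); print(f.sum(),"face x",np.percentile(x[f],[.2,99.8]).round(4),"lat",np.percentile(l[f],[.5,99.5]).round(4),"n",np.median(n[f]).round(4))
fl=(n>.02)&(n<.031)&(abs(l)<.02)&(x>-.04)&(x<.04); print("slot floor",fl.sum(),np.percentile(x[fl],[1,99]).round(4),np.percentile(l[fl],[1,99]).round(4),np.median(n[fl]).round(4))
print("fingers near tip: "); k=(n>.05)&(n<.075)&(abs(l)<.04); print(k.sum(),np.percentile(x[k],[1,50,99]).round(4) if k.sum() else '', np.percentile(l[k],[1,99]).round(4) if k.sum() else '')
E
```

```text
t 17.65 TCP rel bed: x_c 0.0610 n 0.0598 lat 0.0005
[0.6227 0.2611 0.164 ] [145.   0.  85.] [ 0.41  0.5   1.87 -0.91  0.35  1.3 ] F [ 0.1 -0.4  0.6] F in x,n,v [0.5, 0.4, -0.3]
10520 face x [-0.0798  0.0695] lat [-0.026   0.0287] n 0.036
slot floor 1796 [-0.033   0.0226] [-0.0138  0.0117] 0.0265
fingers near tip: 
2665 [-0.2357 -0.1912  0.1104] [-0.0385  0.0385]
```

Request:
{"api": "step_arm", "payload": {"commands": [{"travel":[0.0045,-0.0004,-0.0064],"twist":[0,0,0],"grip":0.09},{"travel":[0.0045,-0.0004,-0.0064],"twist":[0,0,0],"grip":0.09},{"travel":[0.0045,-0.0004,-0.0064],"twist":[0,0,0],"grip":0.09},{"travel":[0.0045,-0.0004,-0.0064],"twist":[0,0,0],"grip":0.09},{"travel":[0,0,0],"twist":[0,0,0],"grip":0.09},{"travel":[0,0,0],"twist":[0,0,0],"grip":0.09},{"travel":[0,0,0],"twist":[0,0,0],"grip":0.09},{"travel":[0,0,0],"twist":[0,0,0],"grip":0.09},{"travel":[0,0,0],"twist":[0,0,0],"grip":0.09},{"travel":[0,0,0],"twist":[0,0,0],"grip":0.09}]}}

```text
t: 18.7
tool_pos: [0.6407, 0.2595, 0.1384]
tool_rot: [2.531, 0.0, 1.483]
wrist_force: [-0.3, -0.3, 0.3]
finger_gap: 0.09
gripper_force: 0.0
```

```bash
python3 -c "
from h import *
rel(observe())"
```

```text
t 18.7 TCP rel bed: x_c 0.0612 n 0.0285 lat 0.0004
[0.6407 0.2595 0.1384] [145.   0.  85.] [ 0.39  0.56  1.85 -1.    0.32  1.38] F [-0.3 -0.3  0.3] F in x,n,v [-0.0, 0.4, -0.3]
```

Request:
{"api": "step_arm", "payload": {"commands": [{"travel":[-0.00245,0.0002,-0.0017],"twist":[0,0,0],"grip":0.09},{"travel":[-0.00245,0.0002,-0.0017],"twist":[0,0,0],"grip":0.09},{"travel":[-0.00245,0.0002,-0.0017],"twist":[0,0,0],"grip":0.09},{"travel":[-0.00245,0.0002,-0.0017],"twist":[0,0,0],"grip":0.09},{"travel":[-0.00245,0.0002,-0.0017],"twist":[0,0,0],"grip":0.09},{"travel":[-0.00245,0.0002,-0.0017],"twist":[0,0,0],"grip":0.09},{"travel":[-0.00245,0.0002,-0.0017],"twist":[0,0,0],"grip":0.09},{"travel":[-0.00245,0.0002,-0.0017],"twist":[0,0,0],"grip":0.09},{"travel":[0,0,0],"twist":[0,0,0],"grip":0.09},{"travel":[0,0,0],"twist":[0,0,0],"grip":0.09}]}}

```text
t: 19.7
tool_pos: [0.6213, 0.2613, 0.1253]
tool_rot: [2.532, 0.0, 1.483]
wrist_force: [-0.5, 0.2, -0.6]
finger_gap: 0.0901
gripper_force: 0.0
```

```bash
python3 -c "
from h import *
rel(observe())"
```

```text
t 19.7 TCP rel bed: x_c 0.0377 n 0.0289 lat 0.0005
[0.6213 0.2613 0.1253] [145.1   0.   85. ] [ 0.41  0.56  1.9  -1.13  0.31  1.53] F [-0.5  0.2 -0.6] F in x,n,v [-0.8, -0.2, 0.2]
```

Request:
{"api": "step_arm", "payload": {"commands": [{"travel":[0.0008,0,-0.0011],"twist":[0.13,1.5,0],"grip":0.09},{"travel":[0.0008,0,-0.0011],"twist":[0.13,1.5,0],"grip":0.09},{"travel":[-0.0005,0,-0.002],"twist":[0.13,1.5,0],"grip":0.09},{"travel":[-0.0005,0,-0.002],"twist":[0.13,1.5,0],"grip":0.09},{"travel":[-0.0012,0,-0.0009],"twist":[0,0,0],"grip":0.09},{"travel":[0,0,0],"twist":[0,0,0],"grip":0.09},{"travel":[0,0,0],"twist":[0,0,0],"grip":0.09},{"travel":[0,0,0],"twist":[0,0,0],"grip":0.09},{"travel":[0,0,0],"twist":[0,0,0],"grip":0.09},{"travel":[0,0,0],"twist":[0,0,0],"grip":0.09}]}}

```text
t: 20.7
tool_pos: [0.6208, 0.2614, 0.1183]
tool_rot: [2.637, 0.0, 1.483]
wrist_force: [2.8, 2.6, 1.4]
finger_gap: 0.09
gripper_force: 1.2
```

```bash
cat >> h.py <<'E'
def tip(s,o=.057):
    R=Ro.from_euler("xyz",s["tool_rot"]).as_matrix(); p=s["tool_pos"]-o*R[:,1]-BED; print("lead corner x %.4f n %.4f lat %.4f"%(p@X,p@N,p@V))
E
python3 -c "
from h import *
s=observe();rel(s);tip(s)"
```

```text
t 20.7 TCP rel bed: x_c 0.0332 n 0.0234 lat 0.0006
[0.6208 0.2614 0.1183] [151.1   0.   85. ] [ 0.39  0.57  1.85 -0.7   0.35  1.1 ] F [2.8 2.6 1.4] F in x,n,v [2.9, -0.3, 2.8]
lead corner x -0.0234 n 0.0295 lat 0.0006
```

Request:
{"api": "step_arm", "payload": {"commands": [{"travel":[-0.0012,0,-0.0009],"twist":[0,0,0],"grip":0.09},{"travel":[-0.0012,0,-0.0009],"twist":[0,0,0],"grip":0.09},{"travel":[0,0,0],"twist":[0,0,0],"grip":0.09},{"travel":[0,0,0],"twist":[0,0,0],"grip":0.09},{"travel":[0,0,0],"twist":[0,0,0],"grip":0.09},{"travel":[0,0,0],"twist":[0,0,0],"grip":0.09},{"travel":[0,0,0],"twist":[0,0,0],"grip":0.09},{"travel":[0,0,0],"twist":[0,0,0],"grip":0.09},{"travel":[0,0,0],"twist":[0,0,0],"grip":0.09},{"travel":[0,0,0],"twist":[0,0,0],"grip":0.09}]}}

```text
t: 21.7
tool_pos: [0.6183, 0.2612, 0.1163]
tool_rot: [2.637, 0.001, 1.483]
wrist_force: [-0.2, -0.1, 0.8]
finger_gap: 0.0902
gripper_force: 0.0
```

```bash
python3 -c "
from h import *
s=observe();rel(s);tip(s)"
```

```text
t 21.7 TCP rel bed: x_c 0.0301 n 0.0232 lat 0.0002
[0.6183 0.2612 0.1163] [151.1   0.   84.9] [ 0.39  0.57  1.85 -0.72  0.35  1.11] F [-0.2 -0.1  0.8] F in x,n,v [0.3, 0.8, -0.1]
lead corner x -0.0266 n 0.0293 lat 0.0002
```

Request:
{"api": "step_arm", "payload": {"commands": [{"travel":[-0.0012,0,-0.0009],"twist":[0,0,0],"grip":0.09},{"travel":[-0.0012,0,-0.0009],"twist":[0,0,0],"grip":0.09},{"travel":[-0.0008,0,-0.0006],"twist":[0,0,0],"grip":0.09},{"travel":[0,0,0],"twist":[0,0,0],"grip":0.09},{"travel":[0,0,0],"twist":[0,0,0],"grip":0.09},{"travel":[0,0,0],"twist":[0,0,0],"grip":0.09},{"travel":[0,0,0],"twist":[0,0,0],"grip":0.09},{"travel":[0,0,0],"twist":[0,0,0],"grip":0.09},{"travel":[0,0,0],"twist":[0,0,0],"grip":0.09},{"travel":[0,0,0],"twist":[0,0,0],"grip":0.09}]}}

```text
t: 22.7
tool_pos: [0.6152, 0.2613, 0.114]
tool_rot: [2.637, 0.0, 1.483]
wrist_force: [1.3, 1.1, 2.2]
finger_gap: 0.0902
gripper_force: 1.1
```

```bash
python3 - <<'E'
from h import *
s,c=wshot();rel(s);tip(s)
P=wcloud(c); prof(P,w=.012,st=.004,nlo=.015)
E
```

```text
t 22.7 TCP rel bed: x_c 0.0263 n 0.0231 lat 0.0000
[0.6152 0.2613 0.114 ] [151.1   0.   85. ] [ 0.39  0.57  1.86 -0.73  0.34  1.13] F [1.3 1.1 2.2] F in x,n,v [2.3, 1.1, 1.2]
lead corner x -0.0304 n 0.0292 lat 0.0000
-0.082 6 n [0.0348 0.035  0.0351]
-0.078 86 n [0.0352 0.0358 0.0366]
-0.074 107 n [0.0354 0.0359 0.0366]
-0.07 106 n [0.0352 0.036  0.0368]
-0.066 107 n [0.0353 0.036  0.0372]
-0.062 118 n [0.0352 0.036  0.0367]
-0.058 137 n [0.0354 0.0364 0.0376]
-0.054 157 n [0.0355 0.0363 0.0393]
-0.05 168 n [0.0353 0.0363 0.0404]
-0.046 170 n [0.0354 0.0368 0.0403]
-0.042 159 n [0.0354 0.0368 0.0402]
-0.038 136 n [0.0354 0.0365 0.04  ]
-0.034 120 n [0.034  0.0354 0.0363]
-0.03 59 n [0.0341 0.0348 0.0358]
-0.026 36 n [0.0343 0.0352 0.0361]
-0.022 52 n [0.0333 0.0497 0.0571]
-0.018 478 n [0.0263 0.0353 0.0484]
-0.014 477 n [0.0259 0.0454 0.0576]
-0.01 210 n [0.0257 0.0263 0.0271]
-0.006 212 n [0.0257 0.0264 0.0271]
-0.002 217 n [0.0257 0.0264 0.0271]
0.002 230 n [0.0256 0.0264 0.0271]
0.006 234 n [0.0257 0.0263 0.0271]
0.01 223 n [0.0257 0.0264 0.0271]
0.014 224 n [0.0256 0.0263 0.027 ]
0.018 231 n [0.0257 0.0264 0.0271]
0.022 217 n [0.0255 0.0263 0.027 ]
0.026 207 n [0.0349 0.0356 0.0363]
0.03 264 n [0.0351 0.0358 0.0365]
0.034 266 n [0.0351 0.0358 0.0366]
0.038 276 n [0.0355 0.0364 0.0372]
0.042 273 n [0.0358 0.0366 0.0373]
0.046 270 n [0.0358 0.0365 0.0373]
0.05 274 n [0.0358 0.0365 0.0372]
0.054 273 n [0.0358 0.0366 0.0372]
0.058 274 n [0.0358 0.0365 0.0373]
0.062 267 n [0.0353 0.0362 0.0371]
0.066 265 n [0.035  0.0358 0.0364]
0.07 115 n [0.0201 0.0344 0.0357]
0.074 656 n [0.024  0.0382 0.0529]
0.078 129 n [0.0319 0.0514 0.0586]
0.082 53 n [0.0415 0.0511 0.0571]
0.086 12 n [0.0541 0.0568 0.0586]
```

Request:
{"api": "step_arm", "payload": {"commands": [{"travel":[-0.0012,0,-0.0009],"twist":[0,0,0],"grip":0.09},{"travel":[-0.0008,0,-0.0006],"twist":[0,0,0],"grip":0.09},{"travel":[-0.0008,0,-0.0006],"twist":[0,0,0],"grip":0.09},{"travel":[0,0,0],"twist":[0,0,0],"grip":0.09},{"travel":[0,0,0],"twist":[0,0,0],"grip":0.09},{"travel":[0,0,0],"twist":[0,0,0],"grip":0.09},{"travel":[0,0,0],"twist":[0,0,0],"grip":0.09},{"travel":[0,0,0],"twist":[0,0,0],"grip":0.09},{"travel":[0,0,0],"twist":[0,0,0],"grip":0.09},{"travel":[0,0,0],"twist":[0,0,0],"grip":0.09}]}}

```text
t: 23.75
tool_pos: [0.6146, 0.2615, 0.1139]
tool_rot: [2.633, -0.001, 1.483]
wrist_force: [9.7, -2.3, 8.9]
finger_gap: 0.0899
gripper_force: 6.6
```

```bash
python3 -c "
from h import *
s=observe();rel(s);tip(s)"
```

```text
t 23.75 TCP rel bed: x_c 0.0257 n 0.0234 lat 0.0001
[0.6146 0.2615 0.1139] [ 1.508e+02 -1.000e-01  8.500e+01] [ 0.4   0.57  1.86 -0.75  0.34  1.15] F [ 9.7 -2.3  8.9] F in x,n,v [13.2, 1.6, -1.5]
lead corner x -0.0310 n 0.0292 lat 0.0002
```

The switch hit its stop: 13 N with hardly any motion, and the depth profile shows the thumb at the tail end of the slot. Now I retreat.

Request:
{"api": "step_arm", "payload": {"commands": [{"travel":[0.0024,0,0.0017],"twist":[0,0,0],"grip":0.09},{"travel":[0.0012,0,0.0009],"twist":[0,0,0],"grip":0.09},{"travel":[-0.006,0.0005,0.0085],"twist":[0,0,0],"grip":0.09},{"travel":[-0.009,0.0005,0.0125],"twist":[0,0,0],"grip":0.09},{"travel":[-0.01,0.001,0.02],"twist":[0,0,0],"grip":0.09},{"travel":[0,0,0.03],"twist":[0,0,0],"grip":0.09},{"travel":[0.01,0,0.03],"twist":[0,0,0],"grip":0.08},{"travel":[0.01,0,0.03],"twist":[0,0,0],"grip":0.08},{"travel":[0,0,0],"twist":[0,0,0],"grip":0.08},{"travel":[0,0,0],"twist":[0,0,0],"grip":0.08}]}}

```text
t: 24.75
tool_pos: [0.61, 0.2633, 0.2463]
tool_rot: [2.637, -0.0, 1.483]
wrist_force: [-0.6, 0.1, 0.6]
finger_gap: 0.08
gripper_force: 0.0
```

```bash
python3 - <<'E'
from h import *
b=.819*X+.574*N; b/=np.linalg.norm(b); y=-V; R=np.c_[np.cross(y,-b),y,-b]
rel(observe()); g=BED+.0141*X+.0071*N+.0007*V; print(R.round(3),"goal",g.round(4),"b",b.round(3)); go(g+.1*b,R)
E
```

```text
t 24.75 TCP rel bed: x_c 0.0978 n 0.1346 lat 0.0016
[0.61   0.2633 0.2463] [151.1  -0.   85. ] [ 0.4   0.39  1.74 -0.42  0.6   0.79] F [-0.6  0.1  0.6] F in x,n,v [-0.2, 0.8, 0.0]
[[ 0.936 -0.087 -0.34 ]
 [-0.082 -0.996  0.03 ]
 [-0.342 -0.    -0.94 ]] goal [0.6145 0.262  0.0939] b [ 0.34 -0.03  0.94]
travel [ 0.0385 -0.0043 -0.0584] twist [ 10.51  37.41 -91.96]
```

Request:
{"api": "step_arm", "payload": {"commands": [{"travel":[0.004,0,0],"twist":[0.81,2.88,-7.07],"grip":0.08},{"travel":[0.004,0,0],"twist":[0.81,2.88,-7.07],"grip":0.08},{"travel":[0.004,0,0],"twist":[0.81,2.88,-7.07],"grip":0.08},{"travel":[0.004,0,0],"twist":[0.81,2.88,-7.07],"grip":0.08},{"travel":[0.004,0,0],"twist":[0.81,2.88,-7.07],"grip":0.08},{"travel":[0.004,0,0],"twist":[0.81,2.88,-7.07],"grip":0.08},{"travel":[0.004,-0.002,0],"twist":[0.81,2.88,-7.07],"grip":0.08},{"travel":[0.004,-0.002,0],"twist":[0.81,2.88,-7.07],"grip":0.08},{"travel":[0.004,0,0],"twist":[0.81,2.88,-7.07],"grip":0.08},{"travel":[0.002,0,0],"twist":[0.81,2.88,-7.07],"grip":0.08}]}}

```text
t: 25.75
tool_pos: [0.6481, 0.2594, 0.2441]
tool_rot: [3.086, 0.209, 0.264]
wrist_force: [0.2, -0.9, -0.1]
finger_gap: 0.0801
gripper_force: 0.0
```

Request:
{"api": "step_arm", "payload": {"commands": [{"travel":[0,0,0],"twist":[0.81,2.88,-7.07],"grip":0.08},{"travel":[0,0,0],"twist":[0.81,2.88,-7.07],"grip":0.08},{"travel":[0,0,-0.02],"twist":[0.81,2.88,-7.07],"grip":0.08},{"travel":[0,0,-0.02],"twist":[0,0,0],"grip":0.08},{"travel":[0,0,-0.018],"twist":[0,0,0],"grip":0.08},{"travel":[0,0,0],"twist":[0,0,0],"grip":0.08},{"travel":[0,0,0],"twist":[0,0,0],"grip":0.08},{"travel":[0,0,0],"twist":[0,0,0],"grip":0.08},{"travel":[0,0,0],"twist":[0,0,0],"grip":0.08},{"travel":[0,0,0],"twist":[0,0,0],"grip":0.08}]}}

```text
t: 26.75
tool_pos: [0.649, 0.2594, 0.1882]
tool_rot: [-3.14, 0.348, -0.086]
wrist_force: [0.0, -0.9, 0.2]
finger_gap: 0.0799
gripper_force: 0.0
```

```bash
cat >> h.py <<'E'
b_=.819*X+.574*N; b_/=np.linalg.norm(b_); RG=np.c_[np.cross(-V,-b_),-V,-b_]
E
python3 - <<'E'
from h import *
s,c=wshot(); rel(s); g=BED+.0141*X+.0071*N+.0007*V; go(g,RG)
P=wcloud(c); q=P.reshape(-1,3); q=q[~np.isnan(q[:,0])]-BED; x,n,l=q@X,q@N,q@V
f=(abs(n-.036)<.003)&(x>-.09)&(x<.1)&(abs(l)<.04); print(f.sum(),"face x",np.percentile(x[f],[.2,99.8]).round(4),"lat",np.percentile(l[f],[.5,99.5]).round(4),"n",np.median(n[f]).round(4))
prof(P,w=.008,st=.004,nlo=.015)
E
```

```text
t 26.75 TCP rel bed: x_c 0.0966 n 0.0645 lat 0.0011
[0.649  0.2594 0.1882] [-179.9   20.    -4.9] [0.24 0.76 1.14 0.11 1.56 1.88] F [ 0.  -0.9  0.2] F in x,n,v [0.2, 0.1, -0.9]
travel [-0.0345  0.0027 -0.0942] twist [-0.08  0.02 -0.04]
2159 face x [-0.0782  0.0708] lat [-0.0267  0.0279] n 0.0361
-0.078 11 n [0.0363 0.0363 0.0365]
-0.07 7 n [0.0363 0.0365 0.0376]
-0.062 13 n [0.0357 0.0367 0.038 ]
-0.054 21 n [0.0358 0.0368 0.038 ]
-0.046 15 n [0.036  0.0362 0.0405]
-0.042 17 n [0.0362 0.037  0.0405]
-0.038 15 n [0.0364 0.0378 0.0398]
-0.034 18 n [0.0363 0.0364 0.0372]
-0.03 31 n [0.0351 0.0359 0.0363]
-0.026 3 n [0.0319 0.0352 0.0353]
-0.022 149 n [0.0274 0.0312 0.0347]
-0.018 8 n [0.0269 0.0271 0.0273]
-0.014 31 n [0.026  0.0263 0.0272]
0.03 19 n [0.0357 0.0359 0.036 ]
0.034 17 n [0.0359 0.036  0.0361]
0.038 12 n [0.0366 0.0367 0.0368]
0.042 22 n [0.0368 0.037  0.0371]
0.046 41 n [0.0362 0.037  0.0372]
0.05 26 n [0.0365 0.0366 0.0368]
0.054 21 n [0.0365 0.0367 0.0369]
0.058 23 n [0.0366 0.0369 0.0371]
0.062 62 n [0.0358 0.0363 0.0371]
0.066 40 n [0.0354 0.0358 0.036 ]
0.07 613 n [0.0173 0.0262 0.0341]
```

Request:
{"api": "step_arm", "payload": {"commands": [{"travel":[-0.007,0.0005,-0.019],"twist":[0,0,0],"grip":0.08},{"travel":[-0.007,0.0005,-0.019],"twist":[0,0,0],"grip":0.08},{"travel":[-0.007,0.0005,-0.019],"twist":[0,0,0],"grip":0.08},{"travel":[-0.007,0.0005,-0.019],"twist":[0,0,0],"grip":0.08},{"travel":[-0.0065,0.0005,-0.018],"twist":[0,0,0],"grip":0.08},{"travel":[0,0,0],"twist":[0,0,0],"grip":0.08},{"travel":[0,0,0],"twist":[0,0,0],"grip":0.045},{"travel":[0,0,0],"twist":[0,0,0],"grip":0.045},{"travel":[0,0,0],"twist":[0,0,0],"grip":0.045},{"travel":[0,0,0],"twist":[0,0,0],"grip":0.045}], "squeeze": 55}}

```text
t: 27.8
tool_pos: [0.6149, 0.2617, 0.0943]
tool_rot: [-3.14, 0.348, -0.086]
wrist_force: [0.3, -0.7, 2.9]
finger_gap: 0.0556
gripper_force: 55.0
```

Request:
{"api": "step_arm", "payload": {"commands": [{"travel":[0,0,0],"twist":[0,0,0],"grip":0.045},{"travel":[0,0,0],"twist":[0,0,0],"grip":0.045},{"travel":[-0.003,0,0.008],"twist":[0,0,0],"grip":0.045},{"travel":[-0.004,0,0.012],"twist":[0,0,0],"grip":0.045},{"travel":[-0.004,0,0.02],"twist":[0,0,0],"grip":0.045},{"travel":[-0.004,0,0.025],"twist":[0,0,0],"grip":0.045},{"travel":[0,0,0.025],"twist":[0,0,0],"grip":0.045},{"travel":[0,0,0.025],"twist":[0,0,0],"grip":0.045},{"travel":[0,0,0.025],"twist":[0,0,0],"grip":0.045},{"travel":[0,0,0],"twist":[0,0,0],"grip":0.045}]}}

```text
t: 28.8
tool_pos: [0.6001, 0.2622, 0.2383]
tool_rot: [-3.138, 0.343, -0.085]
wrist_force: [0.4, 1.1, -3.1]
finger_gap: 0.0559
gripper_force: 55.0
```

```bash
cat >> h.py <<'E'
def ctrl(s,c):  # controller seen in the tool frame: RG maps; express cloud as if tool were at RG,(origin TCP)
    R=Ro.from_euler("xyz",s["tool_rot"]).as_matrix(); q=wcloud(c).reshape(-1,3); q=q[~np.isnan(q[:,0])]-s["tool_pos"]
    q=(q@R)@RG.T; return q@X,q@N,q@V
E
python3 - <<'E'
from h import *
s,c=wshot(); rel(s); x,n,l=ctrl(s,c)
k=(x>-.01)&(x<.07)&(abs(l)<.024)&(n>.02)&(n<.04)
h=np.histogram(n[k],40); print("face n",h[1][h[0].argmax()].round(4))
n0=h[1][h[0].argmax()]; f=(abs(n-n0)<.003)&(abs(l)<.035)&(x>.02)&(x<.08)
print("head x",np.percentile(x[f],[98,99.5]).round(4),"lat",np.percentile(l[f],[.5,99.5]).round(4)); A=np.c_[x[f],l[f],np.ones(f.sum())]; print("tilt deg",np.degrees(np.linalg.lstsq(A,n[f],rcond=None)[0][:2]).round(2))
E
```

```text
t 28.8 TCP rel bed: x_c 0.0851 n 0.1336 lat -0.0004
[0.6001 0.2622 0.2383] [-179.8   19.6   -4.9] [0.26 0.65 1.24 0.12 1.58 1.9 ] F [ 0.4  1.1 -3.1] F in x,n,v [-1.5, -2.7, 1.1]
face n 0.0217
head x [0.0562 0.0566] lat [-0.0345  0.0345]
tilt deg [ 9.44 -0.02]
```

```bash
python3 - <<'E'
from h import *
s,c=wshot(); x,n,l=ctrl(s,c); pickle.dump((x,n,l),open("c1.pkl","wb"))
for a in np.arange(-.1,.08,.006):
    m=(abs(l)<.018)&(x>=a)&(x<a+.006)&(n>-.02)&(n<.06)
    if m.sum()>5: print(round(a+.003,3),m.sum(),np.percentile(n[m],[10,50,90]).round(4))
E
```

```text
0.053 5578 [-0.0034  0.009   0.0208]
0.059 206 [-0.0009  0.01    0.0213]
```

```bash
python3 - <<'E'
from h import *
x,n,l=pickle.load(open("c1.pkl","rb"))
f=(abs(l)<.02)&(x>.045)&(x<.068)&(n>-.02)&(n<.04)
for _ in range(4):
    A=np.c_[n[f],l[f],np.ones(f.sum())]; w=np.linalg.lstsq(A,x[f],rcond=None)[0]; r=abs(w[0]*n+w[1]*l+w[2]-x); f=(r<.002)&(abs(l)<.04)&(n>-.03)&(n<.045)
print(f.sum(),"tilt",np.degrees(np.arctan(w[:2])).round(2),"x0",w[2].round(4),"n",np.percentile(n[f],[.5,99.5]).round(4),"lat",np.percentile(l[f],[.5,99.5]).round(4))
E
```

```text
8863 tilt [ 0.39 -0.06] x0 0.0547 n [-0.0068  0.0414] lat [-0.0317  0.0323]
```

The grip is true, with no slip (tilt 0.4°). Next I plan the move to the dock.

```bash
cat >> h.py <<'E'
a_=np.radians(5.4); Nd=-np.array([np.cos(a_),np.sin(a_),0]); Xd=np.array([0,0,1.]); Vd=np.cross(Nd,Xd)
RD=np.c_[Xd,Vd,Nd]@np.c_[X,V,N].T@RG
U_=Ro.from_matrix(RD).as_matrix()
GD=np.array([.635,-.228,.103])
E
python3 - <<'E'
from h import *
print(RD.round(3)); go(GD+[0,0,.1],RD)
E
```

```text
[[ 0.815  0.094  0.571]
 [ 0.077 -0.996  0.054]
 [ 0.574 -0.    -0.819]]
travel [ 0.0359 -0.4898 -0.0309] twist [  0.13 -55.05   9.51]
```

Request:
{"api": "step_arm", "payload": {"commands": [{"travel":[0,-0.02,0.01],"twist":[0,0,0],"grip":0.045},{"travel":[0,-0.035,0],"twist":[0,-5.5,0.95],"grip":0.045},{"travel":[0,-0.04,0],"twist":[0,-5.5,0.95],"grip":0.045},{"travel":[0,-0.04,0],"twist":[0,-5.5,0.95],"grip":0.045},{"travel":[0,-0.04,0],"twist":[0,-5.5,0.95],"grip":0.045},{"travel":[0,-0.04,0],"twist":[0,-5.5,0.95],"grip":0.045},{"travel":[0.005,-0.04,0],"twist":[0,-5.5,0.95],"grip":0.045},{"travel":[0.005,-0.04,0],"twist":[0,-5.5,0.95],"grip":0.045},{"travel":[0.005,-0.04,0],"twist":[0,-5.5,0.95],"grip":0.045},{"travel":[0.005,-0.04,0],"twist":[0,-5.5,0.95],"grip":0.045}]}}

```text
t: 29.9
tool_pos: [0.6174, -0.1082, 0.2426]
tool_rot: [-3.132, -0.499, 0.069]
wrist_force: [1.0, 1.0, -3.9]
finger_gap: 0.0558
gripper_force: 55.0
```

Request:
{"api": "step_arm", "payload": {"commands": [{"travel":[0.005,-0.04,0],"twist":[0,-5.5,0.95],"grip":0.045},{"travel":[0.005,-0.035,0],"twist":[0,0,0],"grip":0.045},{"travel":[0.005,-0.03,0],"twist":[0,0,0],"grip":0.045},{"travel":[0,-0.01,-0.01],"twist":[0,0,0],"grip":0.045},{"travel":[0,0,-0.01],"twist":[0,0,0],"grip":0.045},{"travel":[0,0,-0.01],"twist":[0,0,0],"grip":0.045},{"travel":[0,0,0],"twist":[0,0,0],"grip":0.045},{"travel":[0,0,0],"twist":[0,0,0],"grip":0.045},{"travel":[0,0,0],"twist":[0,0,0],"grip":0.045},{"travel":[0,0,0],"twist":[0,0,0],"grip":0.045}]}}

```text
t: 30.9
tool_pos: [0.6329, -0.2064, 0.2136]
tool_rot: [-3.131, -0.563, 0.085]
wrist_force: [0.5, 0.6, -2.0]
finger_gap: 0.0558
gripper_force: 55.0
```

```bash
cat >> h.py <<'E'
def head():
    s,c=wshot(); x,n,l=ctrl(s,c)
    f=(abs(l)<.02)&(x>.045)&(x<.068)&(n>-.02)&(n<.04)
    for _ in range(4):
        A=np.c_[n[f],l[f],np.ones(f.sum())]; w=np.linalg.lstsq(A,x[f],rcond=None)[0]; r=abs(w[0]*n+w[1]*l+w[2]-x); f=(r<.002)&(abs(l)<.04)&(n>-.03)&(n<.045)
    print("head in grip: tilt",np.degrees(np.arctan(w[:2])).round(2),"x0",w[2].round(4),"n",np.percentile(n[f],[.5]).round(4))
    print(s["t"],s["tool_pos"].round(4),s["joints"].round(2),"F",s["wrist_force"].round(1)); return s,c
E
python3 - <<'E'
from h import *
head(); go(GD+[0,0,.09],RD)
E
```

```text
head in grip: tilt [ 0.3  -0.08] x0 0.0538 n [-0.0065]
30.9 [ 0.6329 -0.2064  0.2136] [-0.55  0.42  1.83  0.69  0.54  0.4 ] F [ 0.5  0.6 -2. ]
travel [ 0.0021 -0.0215 -0.0206] twist [-0.26 -2.78  0.18]
```

Request:
{"api": "step_arm", "payload": {"commands": [{"travel":[0.001,-0.011,-0.01],"twist":[-0.1,-1.4,0.1],"grip":0.045},{"travel":[0.001,-0.0105,-0.01],"twist":[-0.15,-1.4,0.1],"grip":0.045},{"travel":[0,0,0],"twist":[0,0,0],"grip":0.045},{"travel":[0,0,0],"twist":[0,0,0],"grip":0.045},{"travel":[0,0,-0.01],"twist":[0,0,0],"grip":0.045},{"travel":[0,0,-0.01],"twist":[0,0,0],"grip":0.045},{"travel":[0,0,-0.01],"twist":[0,0,0],"grip":0.045},{"travel":[0,0,0],"twist":[0,0,0],"grip":0.045},{"travel":[0,0,0],"twist":[0,0,0],"grip":0.045},{"travel":[0,0,0],"twist":[0,0,0],"grip":0.045}]}}

```text
t: 31.95
tool_pos: [0.6351, -0.2282, 0.1641]
tool_rot: [3.142, -0.612, 0.094]
wrist_force: [-0.1, -1.0, -3.3]
finger_gap: 0.0558
gripper_force: 55.0
```

```bash
python3 - <<'E'
from h import *
s,c=head(); go(GD,RD)
# dock lip as seen by wrist/scene vs controller
R=np.c_[Xd,Vd,Nd]; o=np.array([.624,-.229,0])
for nm,P in (("wrist",wcloud(c)),("scene",cloud(read_camera("scene")))):
    q=P.reshape(-1,3); q=q[~np.isnan(q[:,0])]-o; z=q[:,2]; u=-(q@Nd); v=q@Vd; k=(abs(u)<.05)&(abs(v)<.06)
    for a,b in ((.045,.058),(.075,.09),(.095,.11),(.12,.14)):
        m=k&(z>a)&(z<b)
        if m.sum()>5: print(nm,a,m.sum(),"u",np.percentile(u[m],[1,50,99]).round(4),"v",np.percentile(v[m],[1,50,99]).round(4))
E
```

```text
head in grip: tilt [ 0.26 -0.04] x0 0.0537 n [-0.0065]
31.95 [ 0.6351 -0.2282  0.1641] [-0.59  0.5   1.88  0.97  0.46  0.06] F [-0.1 -1.  -3.3]
travel [-0.      0.0002 -0.061 ] twist [-0.    0.04 -0.  ]
wrist 0.045 451 u [-0.0303 -0.0279 -0.0253] v [-0.0375  0.0008  0.0403]
scene 0.045 56 u [-0.0288  0.0199  0.0326] v [-0.0407  0.0135  0.0423]
scene 0.075 49 u [-0.0123  0.0177  0.0226] v [-0.0253  0.0215  0.031 ]
scene 0.095 50 u [-0.0137  0.0186  0.0227] v [-0.0272  0.0226  0.0306]
scene 0.12 60 u [-0.0138  0.018   0.0227] v [-0.0264  0.0231  0.031 ]
```

Request:
{"api": "step_arm", "payload": {"commands": [{"travel":[0.001,0.001,-0.006],"twist":[0,0,0],"grip":0.045},{"travel":[0,0,-0.008],"twist":[0,0,0],"grip":0.045},{"travel":[0,0,-0.006],"twist":[0,0,0],"grip":0.045},{"travel":[0,0,-0.006],"twist":[0,0,0],"grip":0.045},{"travel":[0,0,-0.006],"twist":[0,0,0],"grip":0.045},{"travel":[0,0,0],"twist":[0,0,0],"grip":0.045},{"travel":[0,0,0],"twist":[0,0,0],"grip":0.045},{"travel":[0,0,0],"twist":[0,0,0],"grip":0.045},{"travel":[0,0,0],"twist":[0,0,0],"grip":0.045},{"travel":[0,0,0],"twist":[0,0,0],"grip":0.045}]}}

```text
t: 33.05
tool_pos: [0.6358, -0.2273, 0.1313]
tool_rot: [-3.141, -0.611, 0.094]
wrist_force: [-0.4, 0.4, -3.2]
finger_gap: 0.0556
gripper_force: 55.0
```

```bash
python3 - <<'E'
from h import *
head(); go(GD+[.001,.001,0],RD)
E
```

```text
head in grip: tilt [ 0.31 -0.05] x0 0.0537 n [-0.0065]
33.05 [ 0.6358 -0.2273  0.1313] [-0.59  0.55  1.9   1.11  0.42 -0.09] F [-0.4  0.4 -3.2]
travel [ 0.0002  0.0003 -0.0283] twist [-0.03  0.    0.01]
```

Request:
{"api": "step_arm", "payload": {"commands": [{"travel":[0,0,-0.005],"twist":[0,0,0],"grip":0.045},{"travel":[0,0,-0.005],"twist":[0,0,0],"grip":0.045},{"travel":[0,0,-0.005],"twist":[0,0,0],"grip":0.045},{"travel":[0,0,-0.005],"twist":[0,0,0],"grip":0.045},{"travel":[0,0,-0.004],"twist":[0,0,0],"grip":0.045},{"travel":[0,0,0],"twist":[0,0,0],"grip":0.045},{"travel":[0,0,0],"twist":[0,0,0],"grip":0.045},{"travel":[0,0,0],"twist":[0,0,0],"grip":0.045},{"travel":[0,0,0],"twist":[0,0,0],"grip":0.045},{"travel":[0,0,0],"twist":[0,0,0],"grip":0.045}]}}

```text
t: 34.1
tool_pos: [0.6358, -0.2273, 0.1073]
tool_rot: [-3.141, -0.611, 0.094]
wrist_force: [0.3, 0.4, -2.9]
finger_gap: 0.056
gripper_force: 55.0
```

```bash
python3 - <<'E'
from h import *
head(); go(GD+[.001,.001,0],RD)
E
```

```text
head in grip: tilt [ 0.31 -0.04] x0 0.0537 n [-0.0065]
34.1 [ 0.6358 -0.2273  0.1073] [-0.59  0.59  1.92  1.23  0.4  -0.22] F [ 0.3  0.4 -2.9]
travel [ 0.0002  0.0003 -0.0042] twist [-0.03 -0.    0.01]
```

Inserted freely. Now I press it home gently and release.

Request:
{"api": "step_arm", "payload": {"commands": [{"travel":[0,0,-0.002],"twist":[0,0,0],"grip":0.045},{"travel":[0,0,-0.002],"twist":[0,0,0],"grip":0.045},{"travel":[0,0,-0.0005],"twist":[0,0,0],"grip":0.045},{"travel":[0,0,0],"twist":[0,0,0],"grip":0.045},{"travel":[0,0,0],"twist":[0,0,0],"grip":0.045},{"travel":[0,0,0],"twist":[0,0,0],"grip":0.045},{"travel":[0,0,0],"twist":[0,0,0],"grip":0.045},{"travel":[0,0,0],"twist":[0,0,0],"grip":0.045},{"travel":[0,0,0],"twist":[0,0,0],"grip":0.045},{"travel":[0,0,0],"twist":[0,0,0],"grip":0.045}]}}

```text
t: 35.15
tool_pos: [0.6362, -0.2274, 0.1039]
tool_rot: [-3.142, -0.613, 0.094]
wrist_force: [-3.5, 1.6, 10.1]
finger_gap: 0.0558
gripper_force: 55.0
```

Request:
{"api": "step_arm", "payload": {"commands": [{"travel":[0,0,0],"twist":[0,0,0],"grip":0.07},{"travel":[0,0,0],"twist":[0,0,0],"grip":0.08},{"travel":[0,0,0],"twist":[0,0,0],"grip":0.08},{"travel":[0,0,0],"twist":[0,0,0],"grip":0.08},{"travel":[-0.011,-0.001,0.016],"twist":[0,0,0],"grip":0.08},{"travel":[-0.017,-0.002,0.025],"twist":[0,0,0],"grip":0.08},{"travel":[-0.017,-0.002,0.025],"twist":[0,0,0],"grip":0.08},{"travel":[-0.017,-0.002,0.025],"twist":[0,0,0],"grip":0.08},{"travel":[-0.017,-0.002,0.025],"twist":[0,0,0],"grip":0.08},{"travel":[0,0,0],"twist":[0,0,0],"grip":0.08}]}}

```text
t: 36.15
tool_pos: [0.5563, -0.237, 0.2216]
tool_rot: [3.139, -0.614, 0.095]
wrist_force: [0.6, 0.3, 0.8]
finger_gap: 0.0801
gripper_force: 0.0
```

```bash
python3 - <<'E'
from h import *
s,c=wshot(); print(s["t"],s["tool_pos"],s["wrist_force"]); cv2.imwrite("pics/w5.png",c["img"])
q=wcloud(c).reshape(-1,3); q=q[~np.isnan(q[:,0])]-[.624,-.229,0]; z=q[:,2]; u=-(q@Nd); v=q@Vd
for a,b in ((.06,.08),(.08,.1),(.1,.12),(.12,.14),(.14,.17)):
    m=(abs(u)<.05)&(abs(v)<.05)&(z>a)&(z<b); print(a,m.sum(),"u",np.percentile(u[m],[1,50,99]).round(4),"v",np.percentile(v[m],[1,99]).round(4),"z",np.percentile(z[m],[50,99]).round(4)) if m.sum()>5 else 0
E
```

```text
36.15 [ 0.55626651 -0.23703783  0.22159232] [0.63599069 0.29326322 0.80841979]
0.06 386 u [-0.0171 -0.0123 -0.0062] v [-0.0259  0.0271] z [0.0668 0.0793]
0.08 136 u [-0.0173 -0.0165 -0.0105] v [-0.0269  0.0279] z [0.0881 0.0995]
0.1 221 u [-0.0172 -0.0165 -0.0153] v [-0.0263  0.0278] z [0.1119 0.1199]
0.12 321 u [-0.018  -0.017  -0.0156] v [-0.0263  0.0275] z [0.1299 0.1397]
0.14 2829 u [-0.0177 -0.003   0.0184] v [-0.0268  0.0277] z [0.1573 0.1591]
```

View pics/w5.png

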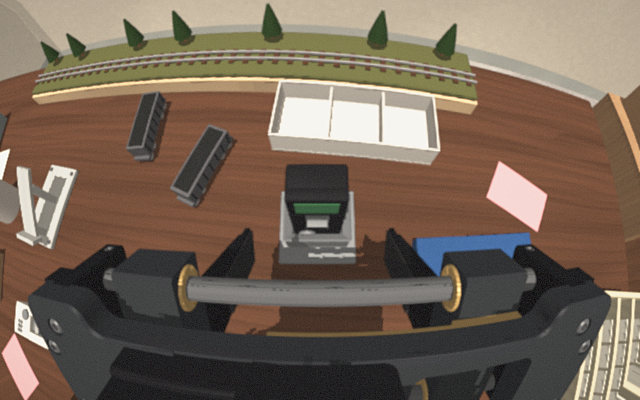

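The wrist view shows the controller upright in the pocket at (317,200): head at z = 0.158, not leaning, slot empty above the thumb so the switch is still on, gripper clear. Handing in.

```bash
python3 -c "
from workcell import *
print(close_job())"
```

```text
the job is handed in; nothing more can be done
None
```

The controller was laid on the stand and released, its switch was slid fully on there, and it now stands upright and fully home in the charging pocket, released; the job is handed in (about 36 s on the clock), though no verdict came back.

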